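Show a jar's label to the bench camera in the swivel mirror

TASK

Turn the resin jar on its round steel stage so that its label faces the mirror of the reading rig, leaving it standing in the middle of the stage. Then swing the sprung mirror by the tab on its top until the rig's camera, which looks straight at the mirror, would see the label reflected in the middle of its picture, and finish holding the mirror still at that angle: do not let go, for it springs back. Leave the beaker, the bottle and the caliper where they are.

Things in the scene. Friction and masses are not known exactly. Their poses are not given: they have to be found in the camera images.
- jar: Loose upright grey resin jar with white lid, 56 mm diameter, 96 mm high, 220 g nominal, straight-sided (lid flush with body). Origin: centre of its underside; z up. A paper label with dark bars, 32 mm wide and 36 mm high, is on its +x side, and a raised white ridge on the lid (6 mm wide, 5 mm high, from the centre to the rim) points the same way, +x. It can stand at any yaw; the whole jar turns when twisted (the lid does not unscrew).
- label (a point): Centre of the jar's label, on the jar's surface 28 mm from its axis towards the jar's +x and 47 mm above its underside.
- stage: Fixed round steel plate, 90 mm diameter, 6 mm thick, on the work surface, that the jar stands on (it does not turn). Origin: centre of its underside.
- rig: Fixed reading rig: aluminium base plate 100 mm (x) by 275 mm (y) by 12 mm thick, on the work surface. Origin: on the underside, below the mirror's vertical swivel axis; the camera stands on its +y end and looks along the rig's -y at the mirror; the plate runs from y = -50 to +225 mm. The jar's stage lies on the rig's +x side.
- camera (a point): Front of the lens of the rig's camera (black 44 by 55 by 44 mm body, top at 75 mm), 140 mm from the swivel axis along the rig's +y, 53 mm above the work surface. The camera does not move.
- mirror_centre (a point): Centre of the reflecting face of the flat mirror (68 mm wide, 52 mm high in a black frame, 28 to 80 mm above the work surface), exactly on the vertical swivel axis, 53 mm above the work surface. Its x axis is the face's outward normal, z up.
- mirror_tab (a point): Centre of the black grip tab above the mirror, on the swivel axis, 106 mm above the work surface. Tab: 12 mm thick along the mirror's normal (x), 34 mm wide along the mirror's face (y), 36 mm high (88 to 124 mm above the surface). It turns with the mirror.
- mirror (a joint): Swivel angle of the mirror about its vertical axis, rad, 0 to 1.3, anticlockwise seen from above. At 0 (at rest, held against a stop by the spring) the face's normal points along the rig's +x; at 1.3 nearly towards the camera. The return spring gives about 0.05 N m at 0 and 0.15 N m at 1.3, so the mirror swings back to 0 when let go.
- sight (a point): Where the camera's line of sight goes after the mirror (imaginary, no visible part): origin at the mirror's centre, x axis along the reflected line of sight, z up. It turns twice as far as the mirror: at mirror 0 it points along the rig's -y, at mirror 0.785 along the rig's +x. The label is in the middle of the picture when it lies on this x axis.
- beaker: Bystander: loose glass beaker, 68 mm across, 85 mm high. Origin: centre of its underside.
- wash_bottle: Bystander: loose white plastic bottle, 60 mm across, 150 mm high. Origin: centre of its underside.
- caliper: Bystander: loose steel caliper lying flat, 190 mm long (along its y), up to 12 mm thick. Origin: on the underside, middle of its beam.
There are look-alikes about, which are no part of the job. What is shaped like the stage but blue is not meant.

How it is judged:
By the outcome, as a careful person would: the job done as asked, in the order asked, and still so for the second after the job is handed in, while the arm keeps its last pose, push and grip.
It also fails if it takes over 48 s, if anything falls off the work surface, if the arm or the gripper's body presses on something with over 40 N, if the wrist force passes 120 N, or if a joint passes its speed limit or range.

ROBOT

A 6-joint arm with a two-finger parallel gripper is mounted at the origin on the work surface. World frame = base frame: x ahead of the robot, y to its left, z up, the work surface at z = 0. Lengths are in m, angles in rad, forces in N, time in s.
With the tool pointing down it reaches from about 0.3 to 0.775 m from the base axis. Payload 14.6 kg.
Tool frame: the origin (TCP) lies at the very end of the fingers, on their centre line; the grasp point (between the pads) lies 19 mm behind it; z points along the fingers, y is the direction in which the jaws open and shut (so a half turn about z gives the same grasp; the last joint's range is limited). The gripper opens to 94 mm and grips with 3 to 60 N. Pads are 16 mm wide; open, the fingers measure 119 mm over their backs; the gripper's body (75 mm by 177 mm) begins 78 mm behind the grasp point.
Start: joints at [-1.297, 0.3, 1.521, -0, 1.321, -0.067], TCP at [0.184, -0.518, 0.205] pointing down, gripper open.
Joint ranges: [-3.03, 3.03], [-0.79, 2.21], [0.23, 2.52], [-1.04, 4.18], [0, 3.07], [-2.55, 2.55]. Speed limits (rad/s): [2.22, 2.22, 2.57, 3.14, 3.14, 3.14].

INTERFACE

Orientations are given as [roll, pitch, yaw] about the fixed x, y, z axes, in that order (R = Rz(yaw) Ry(pitch) Rx(roll)).
In Python, from station import ctrl, vision, ticket gives the robot as it stands.
- The arm moves only by the tool step_arm, never from a script. Its argument "steps" is a list of rows, each an object of numbers: "x", "y", "z": the shift along the tool's x, y, z in m; "ax", "ay", "az": the turn, a rotation vector about the tool's x, y, z in degrees; "claw": the finger opening in m, from 0 to 0.094. A call has 1 to 5 rows; each row shifts and turns the pose as measured when the row begins, along the tool's axes as they then stand; what a row does not reach is not made up. A row lasts 1/12 s, in which the tool goes at most 41.7 mm and 7.16 degrees, less where a joint would pass 70% of its speed; a pose out of reach is approached as far as the arm can. A call with a gripper value outside its range is refused whole. The fingers move at their own pace and stop on an object; "grip_force" is the grip in N (left out, the last holds). Time passes only in rows, so rows that do not move let the fingers close. It gives the time, the measured TCP pose, the force and the opening at its end, in the units of the state.
- ctrl.get_obs(): the state, without advancing time (a new reading comes with each control period).
- vision.camera(name): name is "scene" or "top"; returns (picture, depth): 400x640x3 uint8, red, green, blue; 400x640 float32, m along the optical axis (not along the pixel's ray), 0 where there is no reading.
- vision.camera_params(name): a dict with "fov_y" (degrees; the focal length in pixels is half the picture's height over the tangent of half this angle, whatever the lens; pixels are square), "cx", "cy" (the principal point, pixels), "origin" and "attitude" of the camera in the world. Camera axes: x right, y up, looking along -z (the intrinsics and any distortion apply to the point x, -y, -z); pixel columns grow to the right and rows downward; lengths in m; the calibration is good to about 2 mm. A picture is of the moment at which its call begins. camera_params takes no time and is no camera call.
- ticket.hand_in(): hands the job in, once; it reports no verdict.
The state is a dict: "time_s": time; "qpos": joint angles; "joint_vel": joint speeds; "tau": joint torques, N m; "ee_pos": TCP position; "eef_rot": TCP orientation; "force": force on the tool from outside, world axes, zero at the start; "moment": the same for the moment, N m; "grip_width": finger opening in m.
Only numpy, scipy, OpenCV 4.12 (cv2) and the standard library are available. Lean on these libraries where they do the work, as an engineer would, in place of code of your own. Each camera call takes 0.05 s, during which the arm holds its last target.

## Working session

There is one attempt and no reset: what is moved stays moved. The work goes in short steps, Python scripts to look and compute and a tool call to move; the robot and the scene stay as the last step left them, time stands still between calls to the robot, and variables do not carry over. Pictures are saved under pics/ and viewed, and the job is handed in when it is done.

Besides the shell and the picture viewer there is one more tool, called after "Emit:" as a command line: name --argument value ..., lists and objects as JSON in quotes. step_arm: Moves the arm, as the interface text tells. Its arguments: {"type":"object","properties":{"steps":{"type":"array"},"grip_force":{"type":"number"}},"required":["steps"]}

```bash
ls; mkdir -p pics; python3 - <<'E'
from station import ctrl, vision, ticket
import cv2, numpy as np
print(ctrl.get_obs())
for n in ["scene","top"]:
    p,d=vision.camera(n); print(n,vision.camera_params(n))
    np.savez(f'pics/{n}0.npz',p=p,d=d)
    cv2.imwrite(f'pics/{n}0.png',p[:,:,::-1])
E
```

```text
pics
{'time_s': 0.0, 'qpos': array([-1.29662936e+00,  3.00480181e-01,  1.52160641e+00, -8.74303871e-07,
        1.32067013e+00, -6.65942072e-02]), 'joint_vel': array([ 6.06346605e-04,  1.99192808e-03,  1.74100700e-04, -1.60816854e-06,
        4.86305495e-04,  4.55265628e-05]), 'tau': array([ 9.37603181e-04, -5.31809020e+01, -3.52734375e+01,  7.08449632e-02,
        2.43866479e-02, -7.94778293e-05]), 'ee_pos': array([ 0.18374039, -0.51811874,  0.20487063]), 'eef_rot': array([-3.14043112e+00, -7.66175271e-05,  3.40761351e-01]), 'force': array([0.00653123, 0.31606775, 0.41532685]), 'moment': array([-0.01955878, -0.03535606,  0.01986618]), 'grip_width': 0.09413793893716117}
scene {'fov_y': 44.70867165137304, 'cx': 321.10918389214964, 'cy': 198.1475857857025, 'origin': array([1.22008169, 0.38916601, 1.29178052]), 'attitude': array([0.53076524, 0.00810824, 2.02561445])}
top {'fov_y': 52.24772325003177, 'cx': 319.6253659092455, 'cy': 193.24878103964278, 'origin': array([0.35271489, 0.05544099, 1.1085466 ]), 'attitude': array([ 0.2153407 , -0.00258906, -1.49376261])}
```

View pics/scene0.png

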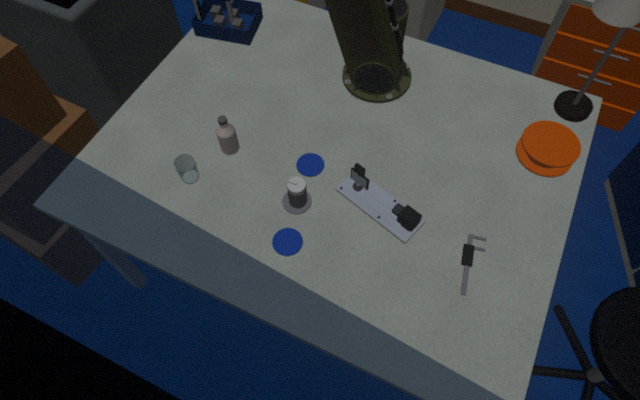

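View pics/top0.png

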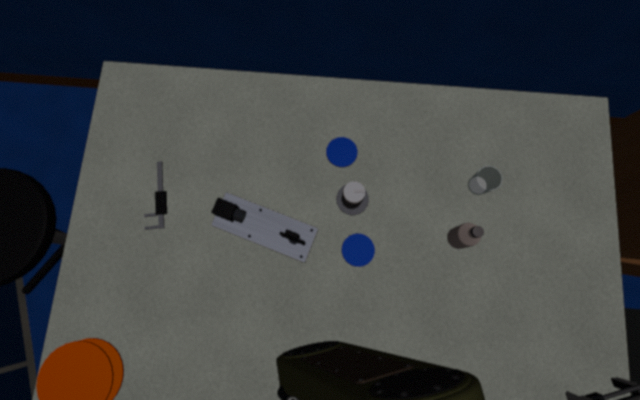

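The scene view shows the jar (297,190) on the steel stage (297,202), with blue discs at (310,165) and (287,242). The rig's mirror is at (359,178) and its camera at (407,217). The beaker is at (187,168), the bottle at (228,137) and the caliper at (467,262). In the top view the jar is at (353,193), between blue discs at (342,152) and (358,250), and the mirror is at (292,237).

```bash
cat > h.py <<'E'
import numpy as np, cv2
from scipy.spatial.transform import Rotation as R
from station import ctrl, vision, ticket
def cam(n):
    c=vision.camera_params(n); f=200/np.tan(np.radians(c['fov_y']/2))
    return f,c['cx'],c['cy'],np.array(c['origin']),R.from_euler('xyz',c['attitude']).as_matrix()
def ray(n,u,v):
    f,cx,cy,o,M=cam(n); u=np.asarray(u,float);v=np.asarray(v,float)
    d=np.stack([(u-cx)/f,-(v-cy)/f,-np.ones_like(u)],-1)
    return o,d@M.T
def plane(n,u,v,z):
    o,d=ray(n,u,v); t=(z-o[2])/d[...,2]; return o+t[...,None]*d
def pts(n,d):
    v,u=np.mgrid[:400,:640]; o,r=ray(n,u,v); return o+r*d[...,None]
def proj(n,P):
    f,cx,cy,o,M=cam(n); q=(np.asarray(P)-o)@M; return np.stack([cx+f*q[...,0]/-q[...,2],cy-f*q[...,1]/-q[...,2]],-1)
def crop(p,u0,v0,u1,v1,k,name,g=2.0):
    c=p[v0:v1,u0:u1,::-1].astype(float)*g
    cv2.imwrite(name,cv2.resize(np.clip(c,0,255).astype(np.uint8),None,fx=k,fy=k,interpolation=cv2.INTER_CUBIC))
E
python3 - <<'E'
from h import *
for n,px in [('scene',[(450,120),(200,100),(310,165),(287,242),(296,182),(400,300)]),('top',[(342,152),(358,250),(200,100),(500,300),(353,189),(560,150)])]:
    z=np.load(f'pics/{n}0.npz'); P=pts(n,z['d'])
    for u,v in px: print(n,u,v,P[v,u].round(4), plane(n,u,v,0).round(4))
p=np.load('pics/scene0.npz')['p']; crop(p,270,150,430,250,5,'pics/s1.png')
p=np.load('pics/top0.npz')['p']; crop(p,200,130,400,270,4,'pics/t1.png')
E
```

```text
scene 450 120 [7.740e-02 3.053e-01 1.000e-04] [0.0773 0.3053 0.    ]
scene 200 100 [ 0.3707 -0.5098  0.0011] [ 0.37   -0.5105  0.    ]
scene 310 165 [ 0.4491 -0.0392  0.0014] [ 0.4482 -0.0396  0.    ]
scene 287 242 [0.7236 0.0243 0.0076] [0.7207 0.0221 0.    ]
scene 296 182 [1.2201 0.3892 1.2918] [ 0.525  -0.0502  0.    ]
scene 400 300 [0.7408 0.3834 0.0019] [0.7401 0.3834 0.    ]
top 342 152 [0.716  0.0174 0.0104] [0.7194 0.017  0.    ]
top 358 250 [ 0.446  -0.0439  0.0033] [ 0.4463 -0.0442  0.    ]
top 200 100 [ 0.8475  0.4429 -0.0033] [0.8461 0.4418 0.    ]
top 500 300 [ 0.3445 -0.425  -0.0007] [ 0.3445 -0.4247  0.    ]
top 353 189 [ 0.589  -0.0134  0.1059] [ 0.614  -0.0206  0.    ]
top 560 150 [ 0.7718 -0.5997  0.0052] [ 0.7738 -0.6028  0.    ]
```

View pics/s1.png

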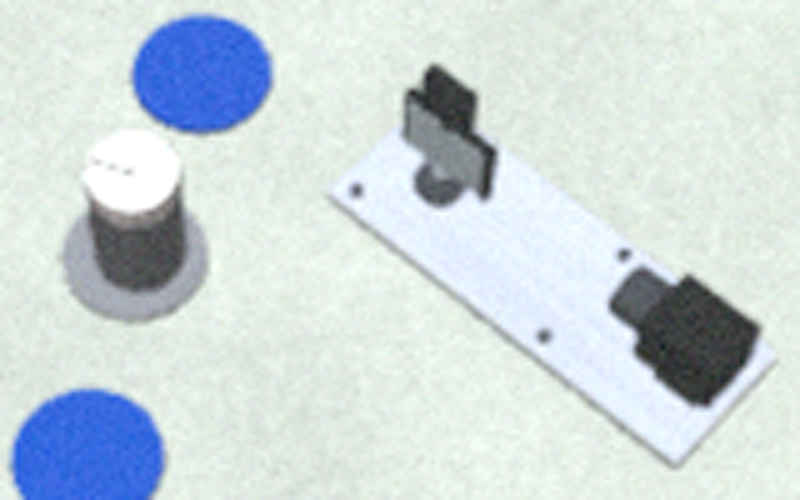

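View pics/t1.png

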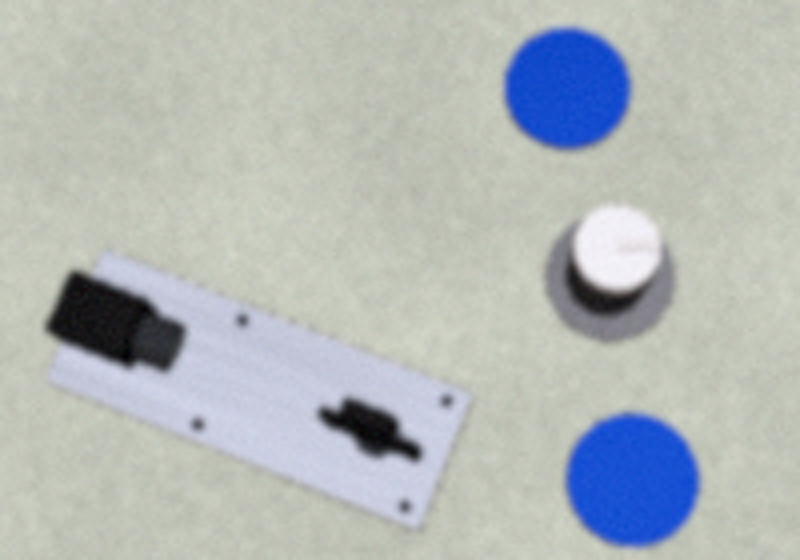

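The steel stage at scene (297,202) and top (352,197) carries the jar, and both blue discs are decoys. The lid ridge points to image-left in the scene view, from (297,184) to (288,181), and to image-right in the top view, from (354,192) to (365,190). The label therefore faces away from the mirror. Next I'll measure precisely.

```bash
python3 - <<'E'
from h import *
def comp(m,seed):
    n,l,s,c=cv2.connectedComponentsWithStats(m.astype(np.uint8)); 
    best=min(range(1,n),key=lambda i:np.hypot(*(c[i]-seed)) if s[i,4]>30 else 1e9); return l==best
for n,lseed,rseed,sseed in [('scene',(297,184),(378,208),(297,202)),('top',(354,191),(262,227),(352,205))]:
    p=np.load(f'pics/{n}0.npz')['p']; hsv=cv2.cvtColor(p,cv2.COLOR_RGB2HSV)
    for nm,s in [('lid',lseed),('rig',rseed),('stg',sseed),('tbl',(330,220))]:
        print(n,nm,p[s[1]-1:s[1]+2,s[0]-1:s[0]+2].reshape(-1,3).mean(0).round(),hsv[s[1],s[0]])
    # rig plate: bluish
    f=cv2.GaussianBlur(p,(3,3),0).astype(int); b=f[...,2]-f[...,1]; 
    print('table b-g',b[300:320,300:320].mean(), 'rig',b[rseed[1],rseed[0]])
    np.set_printoptions(linewidth=200)
    u,v=lseed; print(p[v-8:v+9,u-12:u+13].mean(2).astype(int))
E
```

```text
scene lid [129. 132. 132.] [ 90   7 140]
scene rig [116. 122. 132.] [110  35 133]
scene stg [40. 41. 41.] [20 18 43]
scene tbl [112. 117. 113.] [ 69  16 114]
table b-g 8.8475 rig 11
[[115 118 115 114 117 116 115 118 123 128 129 126 127 126 125 121 120 116 115 112  98  82  78  76  69]
 [115 114 117 117 119 119 122 132 134 138 139 141 137 136 135 130 125 118 115 116 116 116 119 112 104]
 [116 116 115 116 122 130 134 138 137 138 136 139 138 139 136 138 137 132 120 111 118 118 117 116 117]
 [114 117 118 122 130 134 136 138 136 138 139 137 138 139 138 138 139 137 123 114 120 119 119 116 114]
 [114 115 121 130 137 137 138 137 135 138 137 137 138 138 136 136 137 140 136 130 114 118 118 115 117]
 [116 114 122 120 126 131 139 137 135 136 137 134 135 137 139 135 136 137 137 133 123 117 116 119 118]
 [114 114 120 118 105 118 128 122 133 136 136 135 130 136 137 136 140 138 137 136 128 116 117 116 115]
 [113 110 120 137 134 126 119 105 120 127 122 122 129 136 138 138 135 139 136 138 127 109 115 114 113]
 [111 119 128 136 136 137 138 133 125 118 100 114 138 138 138 137 140 138 139 137 122 105 117 
[... 2054 characters left out ...]
 121 120 121 121 122 120 120 119 117 117 117 117 118 119 118 115 114 105  85  72]
 [ 48  67 100 117 120 121 121 121 121 120 122 123 122 120 120 121 122 122 120 121 119 116 105  84  71]
 [ 41  55  89 112 120 121 121 121 122 122 121 121 122 121 122 121 120 120 121 120 120 115 101  78  67]
 [ 30  38  73 102 118 121 121 120 122 120 121 120 121 121 122 121 120 121 121 121 118 107  88  73  67]
 [ 25  25  54  88 111 119 120 120 121 121 121 121 120 120 121 121 120 122 121 120 112  92  74  69  66]
 [ 23  17  37  67  96 113 118 121 122 121 121 120 120 122 121 121 120 123 118 113  97  76  65  65  66]
 [ 21  14  21  46  74  96 109 116 120 122 121 121 121 120 120 121 120 118 110  97  74  63  64  66  66]]
```

```bash
cat > meas.py <<'E'
from h import *
from scipy.optimize import least_squares
def comp(m,seed):
    n,l,s,c=cv2.connectedComponentsWithStats(m.astype(np.uint8),connectivity=4)
    k=[i for i in range(1,n) if s[i,4]>30]; b=min(k,key=lambda i:np.hypot(*(c[i]-seed))); return (l==b).astype(np.uint8)
def cont(m):
    c=cv2.findContours(m,cv2.RETR_EXTERNAL,cv2.CHAIN_APPROX_NONE)[0]; c=max(c,key=len)[:,0,:].astype(float); return c
def up(p,k=4): return cv2.resize(p,None,fx=k,fy=k,interpolation=cv2.INTER_CUBIC)
def circ(P,r=None):
    f=(lambda x:np.hypot(P[:,0]-x[0],P[:,1]-x[1])-(r or x[2]))
    s=least_squares(f,[*P[:,:2].mean(0),r or .03],loss='soft_l1',f_scale=.0005); return s.x.round(4),np.abs(s.fun).mean()
def c2p(c,k=4): return (c+.5)/k-.5
E
python3 - <<'E'
from meas import *
for n,ls,rs,lt in [('scene',(297,184),(378,208),127),('top',(354,191),(262,227),109)]:
    p=up(np.load(f'pics/{n}0.npz')['p']); g=p.mean(2); hsv=cv2.cvtColor(p,cv2.COLOR_RGB2HSV)
    lid=comp(cv2.morphologyEx(((g>lt)).astype(np.uint8),cv2.MORPH_OPEN,np.ones((5,5))),(ls[0]*4,ls[1]*4))
    c=c2p(cont(cv2.convexHull(cont(lid).astype(int)) is not None and lid)); P=plane(n,c[:,0],c[:,1],.096+.006)
    print(n,'lid',lid.sum()/16,circ(P),circ(P,.028))
    f=cv2.GaussianBlur(p,(9,9),0).astype(int)
    rb=((f[...,2]-f[...,0])>(10 if n=='scene' else 6))&(f.mean(2)>80)
    rb=comp(cv2.morphologyEx(rb.astype(np.uint8),cv2.MORPH_OPEN,np.ones((7,7))),(rs[0]*4,rs[1]*4))
    c=c2p(cont(rb)); P=plane(n,c[:,0],c[:,1],.012)
    (cc,wh,a)=cv2.minAreaRect((P[:,:2]*1000).astype(np.float32)); print('rig',rb.sum()/16,cc,wh,a)
    cv2.imwrite(f'pics/{n}_rb.png',up(rb*255,1)[130*4:260*4:2,200*4:440*4:2])
    # stage dark grey / all non-table around
    st=(g<(90 if n=='scene' else 80)).astype(np.uint8)
    st=comp(st,(297*4,200*4) if n=='scene' else (352*4,203*4))
    c=c2p(cont(st)); P=plane(n,c[:,0],c[:,1],.006); print('stg',st.sum()/16,circ(P),circ(P,.045))
E
```

```text
scene lid 200.3125 (array([ 0.5844, -0.0128,  0.0253]), np.float64(0.004639688262122918)) (array([ 0.5834, -0.0103,  0.028 ]), np.float64(0.0061943606797426505))
rig 1633.1875 (490.4034118652344, 216.41036987304688) (270.62646484375, 97.2039794921875) 72.74494934082031
stg 537.1875 (array([ 0.5896, -0.0141,  0.0431]), np.float64(0.002953629795854636)) (array([ 0.588 , -0.0148,  0.045 ]), np.float64(0.003629907796121826))
top lid 320.1875 (array([ 0.5851, -0.0165,  0.0256]), np.float64(0.0003940467371180402)) (array([ 0.5853, -0.0183,  0.028 ]), np.float64(0.002403563245753618))
rig 2742.125 (489.3044738769531, 213.72079467773438) (271.04156494140625, 95.99726867675781) 72.92866516113281
stg 477.75 (array([ 0.5834, -0.019 ,  0.0436]), np.float64(0.007077107680431823)) (array([ 0.5846, -0.0192,  0.045 ]), np.float64(0.007409476468334488))
```

```bash
cat >> meas.py <<'E'
def circ_it(P,c0,r0,tol):
    c=np.array([*c0,r0])
    for t in [3*tol,2*tol,tol,tol,tol]:
        d=np.hypot(P[:,0]-c[0],P[:,1]-c[1]); Q=P[np.abs(d-c[2])<t]
        c=least_squares(lambda x:np.hypot(Q[:,0]-x[0],Q[:,1]-x[1])-x[2],c).x
    a=np.degrees(np.arctan2(Q[:,1]-c[1],Q[:,0]-c[0])); 
    return c.round(4),len(Q),len(P),np.histogram(a,12,(-180,180))[0]
E
python3 - <<'E'
from meas import *
for n in ['scene','top']:
    p=up(np.load(f'pics/{n}0.npz')['p']); g=cv2.GaussianBlur(p,(5,5),0).mean(2)
    for T in ([95,85] if n=='scene' else [87,80]):
        st=comp((g<T).astype(np.uint8),(297*4,200*4) if n=='scene' else (352*4,203*4))
        c=c2p(cont(st)); P=plane(n,c[:,0],c[:,1],.006); print(n,'stg',circ_it(P,(.588,-.015),.045,.0025))
    for T in ([124,100] if n=='scene' else [105,95]):
        # lid: brighter
        m=cv2.morphologyEx((g>T).astype(np.uint8),cv2.MORPH_OPEN,np.ones((5,5)))
        yy,xx=np.mgrid[:1600,:2560]; s=(297,184) if n=='scene' else (354,191)
        m&=(np.hypot(xx-s[0]*4,yy-s[1]*4)<80).astype(np.uint8)
        m=comp(m,(s[0]*4,s[1]*4))
        c=c2p(cont(m)); P=plane(n,c[:,0],c[:,1],.102); print(n,'lid',circ_it(P,(.585,-.016),.027,.0015))
    v,u=np.mgrid[:400,:640]
    g0=np.load(f'pics/{n}0.npz')['p'].mean(2); P=plane(n,u,v,.102 if n=='scene' else .107); r=np.hypot(P[...,0]-.585,P[...,1]+.0165)
    L,H=(130,0) if n=='scene' else (118,0)
    m=(r<.023)&(g0<L); w=(np.median(g0[r<.02])-g0)[m]
    Q=P[m][:,:2]; cc=(Q*w[:,None]).sum(0)/w.sum(); D=Q-cc; C=(D*w[:,None]).T@D; e,V=np.linalg.eigh(C)
    a=np.degrees(np.arctan2(V[1,1],V[0,1])); print('ridge',cc.round(4),'axis',a,'ratio',np.sqrt(e[1]/e[0]), m.sum())
    # tab & dark things
    d=np.load(f'pics/{n}0.npz')['d']; W=pts(n,d); rr=np.hypot(W[...,0]-.464,W[...,1]-.1315)
    k=(rr<.05)&(W[...,2]>.06)&(W[...,2]<.14)&(d>0); print('mirror pts',k.sum(),W[k].mean(0),W[k].max(0),W[k].min(0))
E
```

```text
scene stg (array([ 0.5891, -0.0144,  0.044 ]), 247, 346, array([ 5,  5, 18, 25, 26, 23, 30, 29, 23, 26, 24, 13]))
scene stg (array([ 0.5879, -0.0159,  0.0426]), 197, 530, array([ 5,  5, 11,  0,  0, 30, 41, 29, 31, 29,  2, 14]))
scene lid (array([ 0.5843, -0.0138,  0.0264]), 184, 263, array([18, 18, 16,  6, 14, 15, 19, 18, 14, 16, 16, 14]))
scene lid (array([ 0.5852, -0.0133,  0.0278]), 82, 528, array([ 0,  0,  0,  0,  4, 14, 20, 19, 14, 11,  0,  0]))
ridge [ 0.5878 -0.0243] axis 99.81559121140823 ratio 3.779342722539252 23
mirror pts 195 [0.46645777 0.13716884 0.09408547] [0.47582078 0.16894856 0.12660889] [0.44928623 0.10282818 0.06076884]
top stg (array([ 0.5843, -0.0192,  0.046 ]), 294, 441, array([34, 30, 31, 33, 10,  0,  0, 29, 32, 32, 30, 33]))
top stg (array([ 0.5841, -0.0191,  0.0444]), 279, 418, array([33, 29, 30, 32,  7,  0,  0, 25, 31, 32, 28, 32]))
top lid (array([ 0.5854, -0.0165,  0.0262]), 235, 237, array([21, 17, 20, 20, 17, 21, 21, 19, 19, 21, 18, 21]))
top lid (array([ 0.5868, -0.0169,  0.0282]), 208, 426, array([23, 18, 12, 10,  7, 20, 22, 17, 15, 22, 19, 23]))
ridge [ 0.5864 -0.0277] axis -135.09140352752874 ratio 1.3574356680290445 43
mirror pts 165 [0.45930901 0.13010565 0.09976926] [0.47285497 0.16480748 0.12903607] [0.44524111 0.09966604 0.06066038]
```

```bash
python3 - <<'E'
from meas import *
for n,zr in [('scene',.105),('top',.107)]:
    p=np.load(f'pics/{n}0.npz')['p']; g=p.mean(2); c=(.5853,-.0136,.102) if n=='scene' else (.5858,-.0167,.102)
    print(n,'centre px',proj(n,c))
    cols=range(286,297) if n=='scene' else range(356,364)
    L=[]
    for u in cols:
        rows=np.arange(178,188) if n=='scene' else np.arange(184,197)
        col=g[rows,u]; w=np.clip(np.percentile(col,75)-2-col,0,None); 
        i=w.argmax(); sl=slice(max(0,i-2 if n=='scene' else i-3),i+3 if n=='scene' else i+4); 
        L.append((u,(rows[sl]*w[sl]).sum()/w[sl].sum()))
    L=np.array(L); print(L.round(1).tolist()); P=plane(n,L[:,0],L[:,1],zr)
    D=P[-1]-P[0]; vx,vy,x0,y0=cv2.fitLine((P[:,:2]*1000).astype(np.float32),cv2.DIST_HUBER,0,.01,.01).ravel()
    print('axis',np.degrees(np.arctan2(vy,vx)),'point',x0,y0, 'offset of centre from line mm',(1000*c[0]-x0)*vy-(1000*c[1]-y0)*vx)
for n in ['scene','top']:
    p=np.load(f'pics/{n}0.npz')['p']
    q=proj(n,[.465,.132,.106]); 
    u,v=map(int,q); crop(p,u-40,v-30,u+40,v+30,8,f'pics/tab_{n}.png',2.5)
    print(n,u,v)
E
```

```text
scene centre px [295.72967178 183.6745847 ]
[[286.0, 186.7], [287.0, 187.0], [288.0, 178.6], [289.0, 181.8], [290.0, 182.2], [291.0, 182.7], [292.0, 182.8], [293.0, 183.3], [294.0, 183.7], [295.0, 183.9], [296.0, 183.9]]
axis -84.48319 point 589.2937 -23.122128 offset of centre from line mm 3.0597796
top centre px [354.10789712 190.69012681]
[[356.0, 191.6], [357.0, 191.4], [358.0, 191.6], [359.0, 191.3], [360.0, 191.3], [361.0, 184.2], [362.0, 184.4], [363.0, 184.5]]
axis -27.787806 point 590.65247 -29.61191 offset of centre from line mm -9.160693
scene 358 169
top 291 233
```

View pics/tab_top.png

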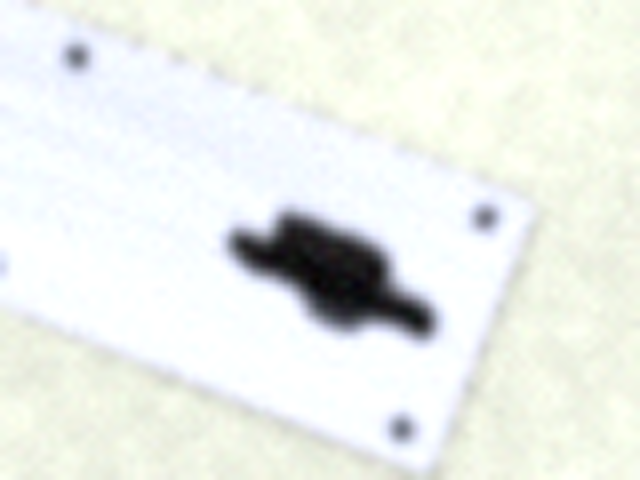

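View pics/tab_scene.png

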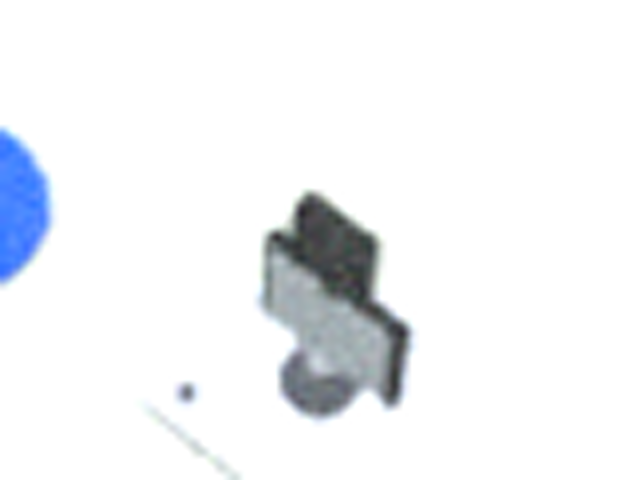

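```bash
python3 - <<'E'
from meas import *
for n,zr in [('scene',.105),('scene',.102),('top',.107)]:
    g=np.load(f'pics/{n}0.npz')['p'].mean(2); c=(.5853,-.0136) if n=='scene' else (.5858,-.0167)
    a,b,u0,u1=(179,187,288,296) if n=='scene' else (187,196,354,364)
    rows=np.arange(a,b); L=[]
    for u in range(u0,u1):
        col=g[a:b,u]; base=136 if n=='scene' else 120; w=np.clip(base-2-col,0,None); i=w[1:-1].argmax()+1; sl=slice(max(0,i-2),i+3)
        L.append((u,(rows[sl]*w[sl]).sum()/w[sl].sum()))
    L=np.array(L); print(L[:,1].round(1)); P=plane(n,L[:,0],L[:,1],zr)
    vx,vy,x0,y0=cv2.fitLine((P[:,:2]*1000).astype(np.float32),cv2.DIST_HUBER,0,.01,.01).ravel()
    print(n,'axis',np.degrees(np.arctan2(vy,vx)),'point',x0,y0,'perp',(1000*c[0]-x0)*vy-(1000*c[1]-y0)*vx)
o=ctrl.get_obs(); 
E
```

```text
[181.4 181.8 182.2 182.7 182.7 183.3 183.7 183.9]
scene axis -87.046555 point 589.29443 -25.109276 perp 3.3961313
[181.4 181.8 182.2 182.7 182.7 183.3 183.7 183.9]
scene axis -87.0468 point 587.69995 -26.1565 perp 1.7498636
[191.9 191.6 191.7 191.4 191.6 191.3 191.4 191.2 191.7 191.9]
top axis -84.61396 point 583.31 -27.494757 perp -3.492253
```

Choices: the jar is at top (354,191), and the decoys with the stage's shape are blue at (342,152) and (358,250). The lid ridge points to about -86°, confirmed by both views. The plan is to grip it, turn it +215° past the scene camera (which can check the label on the way), then go to the mirror tab. I'll move above the jar first.

Emit:
step_arm --steps '[{"x": 0.034, "y": -0.021}, {"x": 0.034, "y": -0.021}, {"x": 0.034, "y": -0.021}, {"x": 0.034, "y": -0.021}, {"x": 0.034, "y": -0.021}]' --grip_force 10

```text
validation failed for argument at $.st...
```

Emit:
step_arm --steps '[{"x": 0.034, "y": -0.021}, {"x": 0.034, "y": -0.021}, {"x": 0.034, "y": -0.021}, {"x": 0.034, "y": -0.021}, {"x": 0.034, "y": -0.021}]'

```text
validation failed for argument at $.st...
```

Emit:
step_arm --steps '[{"x": 0.034, "y": -0.021}, {"x": 0.034, "y": -0.021}, {"x": 0.034, "y": -0.021}, {"x": 0.034, "y": -0.021}, {"x": 0.034, "y": -0.021}]'

```text
validation failed for argument at $.st...
```

Emit:
step_arm --steps '[{"az": -6.5}, {"az": -6.5}, {"az": -6.5}, {"az": -6.5}, {"x": 0.0}]'

```text
validation failed for argument at $.st...
```

```bash
cat > go.py <<'E'
import sys
from h import *
def rel(x,y,z,yawdeg):
    o=ctrl.get_obs(); p=np.array(o['ee_pos']); r=R.from_euler('xyz',o['eef_rot'])
    t=r.inv().apply(np.array([x,y,z])-p)*1000
    g=R.from_euler('xyz',[np.pi,0,np.radians(yawdeg)]); dv=np.degrees((r.inv()*g).as_rotvec())
    print('t',round(o['time_s'],2),'pos',p.round(4),'rot',np.degrees(o['eef_rot']).round(2),'w',round(o['grip_width'],4),'F',np.round(o['force'],1))
    print('shift mm',t.round(1),'turn deg',dv.round(2))
if __name__=='__main__': rel(*map(float,sys.argv[1:]))
E
python3 go.py .586 -.0165 .065 45
```

```text
t 0.1 pos [ 0.1838 -0.5181  0.205 ] rot [-179.94   -0.     19.53] w 0.0939 F [0.  0.  0.5]
shift mm [ 546.8 -338.2  140.3] turn deg [-6.000e-02 -2.000e-02 -2.547e+01]
```

Emit:
step_arm --steps '[{"x": 0.034, "y": -0.021, "z": 0, "ax": 0, "ay": 0, "az": 0, "claw": 0.094}]' --grip_force 10

```text
time_s: 0.18
ee_pos: [0.2065, -0.4892, 0.2042]
eef_rot: [-3.14, 0.001, 0.337]
force: [1.3, 0.3, 0.1]
grip_width: 0.0939
```

Rows need every key.

Emit:
step_arm --steps '[{"x": 0.034, "y": -0.021, "z": 0, "ax": 0, "ay": 0, "az": 0, "claw": 0.094}, {"x": 0.034, "y": -0.021, "z": 0, "ax": 0, "ay": 0, "az": 0, "claw": 0.094}, {"x": 0.034, "y": -0.021, "z": 0, "ax": 0, "ay": 0, "az": 0, "claw": 0.094}, {"x": 0.034, "y": -0.021, "z": 0, "ax": 0, "ay": 0, "az": 0, "claw": 0.094}, {"x": 0.034, "y": -0.021, "z": 0, "ax": 0, "ay": 0, "az": 0, "claw": 0.094}]'

```text
time_s: 0.6
ee_pos: [0.3344, -0.3276, 0.2022]
eef_rot: [-3.136, 0.001, 0.33]
force: [0.9, -0.5, 0.1]
grip_width: 0.094
```

Emit:
step_arm --steps '[{"x": 0.034, "y": -0.021, "z": 0, "ax": 0, "ay": 0, "az": 0, "claw": 0.094}, {"x": 0.034, "y": -0.021, "z": 0, "ax": 0, "ay": 0, "az": 0, "claw": 0.094}, {"x": 0.034, "y": -0.021, "z": 0, "ax": 0, "ay": 0, "az": 0, "claw": 0.094}, {"x": 0.034, "y": -0.021, "z": 0, "ax": 0, "ay": 0, "az": 0, "claw": 0.094}, {"x": 0.034, "y": -0.021, "z": 0, "ax": 0, "ay": 0, "az": 0, "claw": 0.094}]'

```text
time_s: 1.02
ee_pos: [0.4643, -0.1645, 0.2023]
eef_rot: [-3.136, 0.002, 0.33]
force: [0.8, -1.0, 0.6]
grip_width: 0.094
```

Emit:
step_arm --steps '[{"x": 0.034, "y": -0.021, "z": 0, "ax": 0, "ay": 0, "az": 0, "claw": 0.094}, {"x": 0.034, "y": -0.021, "z": 0, "ax": 0, "ay": 0, "az": 0, "claw": 0.094}, {"x": 0, "y": 0, "z": 0, "ax": 0, "ay": 0, "az": -6.5, "claw": 0.094}, {"x": 0, "y": 0, "z": 0, "ax": 0, "ay": 0, "az": -6.5, "claw": 0.094}, {"x": 0, "y": 0, "z": 0, "ax": 0, "ay": 0, "az": -6.5, "claw": 0.094}]'

```text
time_s: 1.43
ee_pos: [0.5197, -0.0916, 0.2005]
eef_rot: [-3.133, 0.001, 0.682]
force: [-0.1, -0.3, 0.2]
grip_width: 0.094
```

```bash
python3 go.py .586 -.0165 .065 45
```

```text
t 1.43 pos [ 0.5197 -0.0916  0.2005] rot [-1.795e+02  4.000e-02  3.910e+01] w 0.094 F [-0.1 -0.3  0.2]
shift mm [ 98.9 -15.3 135.6] turn deg [-0.5   0.01 -5.9 ]
```

Emit:
step_arm --steps '[{"x": 0.035, "y": -0.005, "z": 0, "ax": -0.5, "ay": 0, "az": 0, "claw": 0.094}, {"x": 0.035, "y": -0.005, "z": 0, "ax": 0, "ay": 0, "az": 0, "claw": 0.094}, {"x": 0.03, "y": -0.005, "z": 0, "ax": 0, "ay": 0, "az": 0, "claw": 0.094}, {"x": 0, "y": 0, "z": 0, "ax": 0, "ay": 0, "az": -6, "claw": 0.094}, {"x": 0, "y": 0, "z": 0, "ax": 0, "ay": 0, "az": 0, "claw": 0.094}]'

```text
time_s: 1.85
ee_pos: [0.5894, -0.0124, 0.1985]
eef_rot: [-3.139, 0.003, 0.801]
force: [-0.5, -0.5, -0.4]
grip_width: 0.0941
```

```bash
python3 go.py .586 -.0165 .065 45
```

```text
t 1.85 pos [ 0.5894 -0.0124  0.1985] rot [-1.7988e+02  1.7000e-01  4.5920e+01] w 0.0941 F [-0.5 -0.5 -0.4]
shift mm [ -4.9   0.7 133.5] turn deg [-0.12  0.17  0.92]
```

Emit:
step_arm --steps '[{"x": -0.005, "y": 0, "z": 0.03, "ax": 0, "ay": 0, "az": 0.9, "claw": 0.094}, {"x": 0, "y": 0, "z": 0.03, "ax": 0, "ay": 0, "az": 0, "claw": 0.094}, {"x": 0, "y": 0, "z": 0.03, "ax": 0, "ay": 0, "az": 0, "claw": 0.094}, {"x": 0, "y": 0, "z": 0.025, "ax": 0, "ay": 0, "az": 0, "claw": 0.094}, {"x": 0, "y": 0, "z": 0.01, "ax": 0, "ay": 0, "az": 0, "claw": 0.094}]'

```text
time_s: 2.27
ee_pos: [0.5857, -0.0173, 0.0715]
eef_rot: [3.14, -0.0, 0.77]
force: [0.2, 0.8, -0.7]
grip_width: 0.0943
```

```bash
python3 go.py .586 -.0165 .065 45
```

```text
t 2.27 pos [ 0.5857 -0.0173  0.0715] rot [ 1.7989e+02 -2.0000e-02  4.4130e+01] w 0.0943 F [ 0.2  0.8 -0.7]
shift mm [ 0.8 -0.4  6.5] turn deg [ 0.11 -0.02 -0.87]
```

Emit:
step_arm --steps '[{"x": 0.001, "y": 0, "z": 0.008, "ax": 0, "ay": 0, "az": 0, "claw": 0.094}, {"x": 0, "y": 0, "z": 0, "ax": 0, "ay": 0, "az": 0, "claw": 0.05}, {"x": 0, "y": 0, "z": 0, "ax": 0, "ay": 0, "az": 0, "claw": 0.05}, {"x": 0, "y": 0, "z": 0, "ax": 0, "ay": 0, "az": 0, "claw": 0.05}, {"x": 0, "y": 0, "z": 0, "ax": 0, "ay": 0, "az": 0, "claw": 0.05}]' --grip_force 4

```text
time_s: 2.68
ee_pos: [0.5865, -0.0177, 0.0644]
eef_rot: [3.14, -0.0, 0.764]
force: [0.7, -0.7, 0.4]
grip_width: 0.0711
```

Emit:
step_arm --steps '[{"x": 0, "y": 0, "z": 0, "ax": 0, "ay": 0, "az": 0, "claw": 0.05}, {"x": 0, "y": 0, "z": 0, "ax": 0, "ay": 0, "az": 0, "claw": 0.05}]'

```text
time_s: 2.85
ee_pos: [0.5873, -0.0177, 0.0664]
eef_rot: [3.138, -0.002, 0.763]
force: [-2.6, 2.2, 1.7]
grip_width: 0.0575
```

```bash
python3 go.py .586 -.0165 .063 45; python3 - <<'E'
from h import *
for n in ['scene','top']:
    p,d=vision.camera(n); np.savez(f'pics/{n}1.npz',p=p,d=d)
    u,v=map(int,proj(n,[.586,-.016,.06])); crop(p,u-50,v-40,u+50,v+40,4,f'pics/{n}1.png',2.3)
a=cv2.imread('pics/scene1.png');b=cv2.imread('pics/top1.png'); cv2.imwrite('pics/both1.png',np.hstack([a,b]))
E
```

```text
t 2.85 pos [ 0.5873 -0.0177  0.0664] rot [ 1.7978e+02 -1.3000e-01  4.3730e+01] w 0.0575 F [-2.6  2.2  1.7]
shift mm [-0.1 -1.8  3.4] turn deg [ 0.22 -0.13 -1.27]
```

View pics/both1.png

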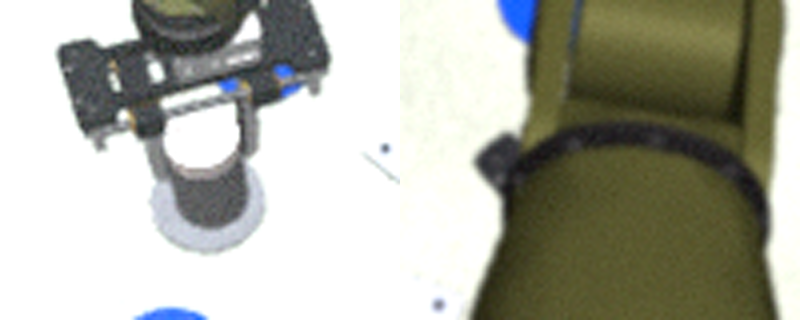

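The scene crop shows the fingers either side of the jar. The arm hides it in the top view. I'll finish this centring grip.

Emit:
step_arm --steps '[{"x": 0, "y": 0, "z": 0.003, "ax": 0, "ay": 0, "az": 0, "claw": 0.05}, {"x": 0, "y": 0, "z": 0, "ax": 0, "ay": 0, "az": 0, "claw": 0.05}, {"x": 0, "y": 0, "z": 0, "ax": 0, "ay": 0, "az": 0, "claw": 0.05}]'

```text
time_s: 3.2
ee_pos: [0.5872, -0.0171, 0.064]
eef_rot: [3.138, -0.003, 0.764]
force: [-0.7, 1.4, -1.1]
grip_width: 0.0561
```

```bash
python3 go.py .586 -.0165 .063 45
```

```text
t 3.2 pos [ 0.5872 -0.0171  0.064 ] rot [ 1.798e+02 -1.600e-01  4.376e+01] w 0.0561 F [-0.7  1.4 -1.1]
shift mm [-0.5 -1.3  1. ] turn deg [ 0.21 -0.16 -1.24]
```

Emit:
step_arm --steps '[{"x": 0, "y": 0, "z": 0, "ax": 0, "ay": 0, "az": 0, "claw": 0.085}, {"x": 0, "y": 0, "z": 0, "ax": 0, "ay": 0, "az": 0, "claw": 0.085}, {"x": 0, "y": 0, "z": 0, "ax": 0, "ay": 0, "az": 0, "claw": 0.085}, {"x": 0, "y": 0, "z": 0, "ax": 0, "ay": 0, "az": 7, "claw": 0.085}, {"x": 0, "y": 0, "z": 0, "ax": 0, "ay": 0, "az": 7, "claw": 0.085}]'

```text
time_s: 3.62
ee_pos: [0.5876, -0.0175, 0.064]
eef_rot: [3.138, -0.004, 0.516]
force: [0.9, -0.5, -0.3]
grip_width: 0.0842
```

Emit:
step_arm --steps '[{"x": 0, "y": 0, "z": 0, "ax": 0, "ay": 0, "az": 7, "claw": 0.085}, {"x": 0, "y": 0, "z": 0, "ax": 0, "ay": 0, "az": 7, "claw": 0.085}, {"x": 0, "y": 0, "z": 0, "ax": 0, "ay": 0, "az": 7, "claw": 0.085}, {"x": 0, "y": 0, "z": 0, "ax": 0, "ay": 0, "az": 7, "claw": 0.085}, {"x": 0, "y": 0, "z": 0, "ax": 0, "ay": 0, "az": 7, "claw": 0.085}]'

```text
time_s: 4.03
ee_pos: [0.588, -0.0179, 0.0643]
eef_rot: [3.141, -0.007, -0.11]
force: [-0.3, -0.3, 0.2]
grip_width: 0.085
```

```bash
python3 go.py .5863 -.0173 .062 -45
```

```text
t 4.03 pos [ 0.588  -0.0179  0.0643] rot [179.94  -0.37  -6.28] w 0.085 F [-0.3 -0.3  0.2]
shift mm [-1.8 -0.5  2.3] turn deg [-0.07 -0.38 38.72]
```

Emit:
step_arm --steps '[{"x": 0, "y": 0, "z": 0.002, "ax": 0, "ay": -0.4, "az": 7, "claw": 0.085}, {"x": 0, "y": 0, "z": 0, "ax": 0, "ay": 0, "az": 7, "claw": 0.085}, {"x": 0, "y": 0, "z": 0, "ax": 0, "ay": 0, "az": 7, "claw": 0.085}, {"x": 0, "y": 0, "z": 0, "ax": 0, "ay": 0, "az": 7, "claw": 0.085}, {"x": 0, "y": 0, "z": 0, "ax": 0, "ay": 0, "az": 7, "claw": 0.085}]'

```text
time_s: 4.45
ee_pos: [0.5885, -0.0184, 0.0624]
eef_rot: [3.141, -0.001, -0.734]
force: [-0.9, 0.3, 0.9]
grip_width: 0.0848
```

```bash
python3 go.py .5863 -.0173 .062 -45
```

```text
t 4.45 pos [ 0.5885 -0.0184  0.0624] rot [ 1.7997e+02 -5.0000e-02 -4.2080e+01] w 0.0848 F [-0.9  0.3  0.9]
shift mm [-2.3  0.6  0.4] turn deg [ 0.03 -0.06  2.92]
```

Emit:
step_arm --steps '[{"x": -0.0022, "y": 0.0005, "z": 0, "ax": 0, "ay": 0, "az": 3, "claw": 0.07}, {"x": 0, "y": 0, "z": 0, "ax": 0, "ay": 0, "az": 0, "claw": 0.05}, {"x": 0, "y": 0, "z": 0, "ax": 0, "ay": 0, "az": 0, "claw": 0.05}, {"x": 0, "y": 0, "z": 0, "ax": 0, "ay": 0, "az": 0, "claw": 0.05}, {"x": 0, "y": 0, "z": 0, "ax": 0, "ay": 0, "az": 0, "claw": 0.05}]'

```text
time_s: 4.87
ee_pos: [0.5868, -0.0177, 0.0625]
eef_rot: [3.141, -0.002, -0.792]
force: [0.0, 0.0, -1.3]
grip_width: 0.0558
```

Emit:
step_arm --steps '[{"x": 0, "y": 0, "z": 0, "ax": 0, "ay": 0, "az": 0, "claw": 0.05}, {"x": 0, "y": 0, "z": 0, "ax": 0, "ay": 0, "az": 0, "claw": 0.05}, {"x": 0, "y": 0, "z": 0, "ax": 0, "ay": 0, "az": 0, "claw": 0.05}]' --grip_force 12

```text
time_s: 5.12
ee_pos: [0.5869, -0.0177, 0.0625]
eef_rot: [3.141, -0.002, -0.789]
force: [-0.5, 0.7, -0.3]
grip_width: 0.056
```

```bash
python3 go.py .5863 -.0173 .062 -45
```

```text
t 5.12 pos [ 0.5869 -0.0177  0.0625] rot [ 1.7998e+02 -9.0000e-02 -4.5200e+01] w 0.056 F [-0.5  0.7 -0.3]
shift mm [-0.7  0.1  0.5] turn deg [ 0.02 -0.09 -0.2 ]
```

Emit:
step_arm --steps '[{"x": 0, "y": 0, "z": 0, "ax": 0, "ay": 0, "az": -7, "claw": 0.05}, {"x": 0, "y": 0, "z": 0, "ax": 0, "ay": 0, "az": -7, "claw": 0.05}, {"x": 0, "y": 0, "z": 0, "ax": 0, "ay": 0, "az": -7, "claw": 0.05}, {"x": 0, "y": 0, "z": 0, "ax": 0, "ay": 0, "az": -7, "claw": 0.05}, {"x": 0, "y": 0, "z": 0, "ax": 0, "ay": 0, "az": -7, "claw": 0.05}]'

```text
time_s: 5.53
ee_pos: [0.5875, -0.0179, 0.0625]
eef_rot: [3.141, -0.003, -0.165]
force: [1.0, 0.1, -0.7]
grip_width: 0.0559
```

Emit:
step_arm --steps '[{"x": 0, "y": 0, "z": 0, "ax": 0, "ay": 0, "az": -7, "claw": 0.05}, {"x": 0, "y": 0, "z": 0, "ax": 0, "ay": 0, "az": -7, "claw": 0.05}, {"x": 0, "y": 0, "z": 0, "ax": 0, "ay": 0, "az": -7, "claw": 0.05}, {"x": 0, "y": 0, "z": 0, "ax": 0, "ay": 0, "az": -7, "claw": 0.05}, {"x": 0, "y": 0, "z": 0, "ax": 0, "ay": 0, "az": -7, "claw": 0.05}]'

```text
time_s: 5.95
ee_pos: [0.5882, -0.0175, 0.0626]
eef_rot: [3.139, -0.003, 0.46]
force: [1.3, 0.8, -0.9]
grip_width: 0.0556
```

```bash
python3 go.py .5863 -.0173 .062 73
```

```text
t 5.95 pos [ 0.5882 -0.0175  0.0626] rot [179.86  -0.18  26.36] w 0.0556 F [ 1.3  0.8 -0.9]
shift mm [-1.6 -1.   0.6] turn deg [  0.21  -0.12 -46.64]
```

Emit:
step_arm --steps '[{"x": -0.001, "y": -0.001, "z": 0, "ax": 0, "ay": 0, "az": -7, "claw": 0.05}, {"x": 0, "y": 0, "z": 0, "ax": 0, "ay": 0, "az": -7, "claw": 0.05}, {"x": 0, "y": 0, "z": 0, "ax": 0, "ay": 0, "az": -7, "claw": 0.05}, {"x": 0, "y": 0, "z": 0, "ax": 0, "ay": 0, "az": -7, "claw": 0.05}, {"x": 0, "y": 0, "z": 0, "ax": 0, "ay": 0, "az": -7, "claw": 0.05}]'

```text
time_s: 6.37
ee_pos: [0.5872, -0.0164, 0.0627]
eef_rot: [3.137, -0.003, 1.085]
force: [0.2, 0.7, 0.3]
grip_width: 0.0558
```

Emit:
step_arm --steps '[{"x": 0, "y": 0, "z": 0, "ax": 0, "ay": 0, "az": -7, "claw": 0.05}, {"x": 0, "y": 0, "z": 0, "ax": 0, "ay": 0, "az": -5, "claw": 0.05}, {"x": 0, "y": 0, "z": 0, "ax": 0, "ay": 0, "az": 0, "claw": 0.05}]'

```text
time_s: 6.62
ee_pos: [0.5873, -0.0159, 0.0626]
eef_rot: [3.137, -0.002, 1.309]
force: [-0.7, -0.0, 0.1]
grip_width: 0.0558
```

```bash
python3 go.py .5863 -.0173 .062 73; python3 - <<'E'
from h import *
n='scene'
p,d=vision.camera(n); np.savez(f'pics/{n}2.npz',p=p,d=d)
u,v=map(int,proj(n,[.586,-.016,.06])); crop(p,u-40,v-30,u+40,v+30,10,f'pics/{n}2.png',2.0); print(u,v)
E
```

```text
t 6.62 pos [ 0.5873 -0.0159  0.0626] rot [ 1.7975e+02 -1.3000e-01  7.5010e+01] w 0.0558 F [-0.7 -0.   0.1]
shift mm [-1.6 -0.6  0.6] turn deg [ 0.25 -0.14  2.01]
295 191
```

View pics/scene2.png

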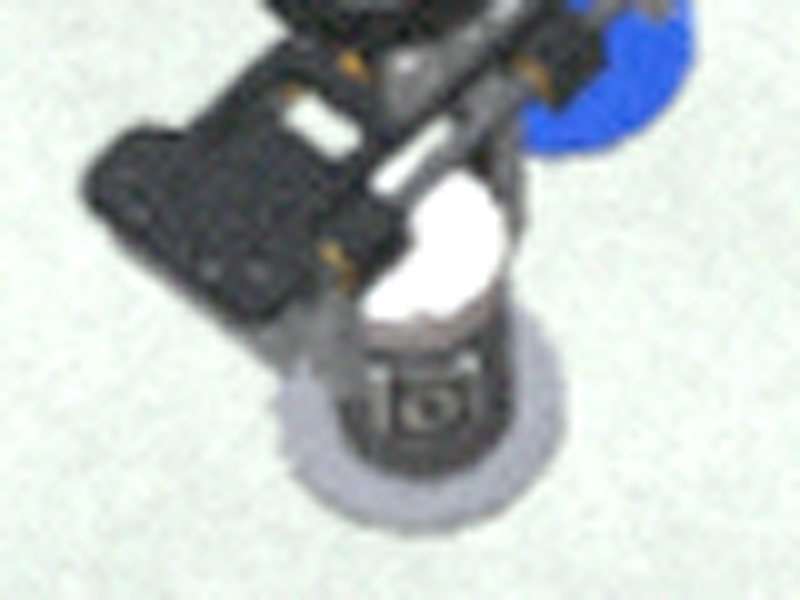

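```bash
python3 - <<'E'
from h import *
np.set_printoptions(linewidth=200)
g=np.load('pics/scene2.npz')['p'].mean(2).astype(int)
print(np.arange(285,312)); 
for v in range(188,212): print(v,g[v,285:312])
# axis projection & label for bearings
c=np.array([.5873,-.0159,.006])
for z in [.017,.053,.102]: print(z,proj('scene',c+[0,0,z-.006]))
for b in [20,25,30,35,40]:
    a=np.radians(b); e=np.array([np.cos(a),np.sin(a),0]); t=np.array([-e[1],e[0],0])
    h=16/28; 
    f=lambda s,z: proj('scene',c+.028*np.array([np.cos(a+s),np.sin(a+s),0])+[0,0,z])
    print(b,'ctr',f(0,.047).round(2),'TL..',f(-h,.065).round(1),f(h,.065).round(1),f(-h,.029).round(1),f(h,.029).round(1),'ridge end',f(0,.1).round(1))
E
```

```text
[285 286 287 288 289 290 291 292 293 294 295 296 297 298 299 300 301 302 303 304 305 306 307 308 309 310 311]
188 [ 27  34  46  44  39  32  27  42  80 112 131 144 143 144 142 140 143 143 134  98  85 114 121 119 120 121 121]
189 [ 32  34  44  44  43  37  39  78 124 144 145 145 138 135 143 143 142 139 114  70  73 103 123 121 121 121 124]
190 [ 32  38  51  60  49  40  74 125 144 144 145 144 134 129 144 140 134 110  78  61  70 105 119 123 121 123 124]
191 [ 44  47  59  58  55  59  99 142 144 144 140 134 128 131 134 125  95  68  67  54  64  91 112 123 124 122 125]
192 [ 54  59  65  62  55  58  89 122 125 131 121 103  94 106 107  88  69  67  61  46  53  82  98 110 119 125 123]
193 [ 62  65  68  63  57  56  69  76  81  87  88  86  78  71  71  67  66  60  49  41  48  75  92  97 113 124 124]
194 [ 61  65  66  59  50  56  61  74  75  73  75  73  73  72  67  65  56  42  42  39  47  74  90  94 108 118 120]
195 [ 62  64  64  60  55  55  57  64  65  67  67  63  68  64  64  49  43  34  40  38  53  73  90  91  97 110 119]
196 [ 70  65  65  61  57  57  49  40  41  47  52  54  49  45  42  51  67  60  
[... 1660 characters left out ...]
0  92  90  90  89  89  81  77  85 109 122 120 118 123 123]
0.017 [296.23982459 198.77541848]
0.053 [295.60802008 192.66324698]
0.102 [294.70318071 183.90969514]
20 ctr [294.35 200.76] TL.. [289.1 195.9] [299.4 196.8] [289.9 202.1] [299.9 203. ] ridge end [293.3 191.4]
25 ctr [295.18 200.81] TL.. [289.7 196.3] [300.1 196.5] [290.5 202.5] [300.6 202.6] ridge end [294.2 191.5]
30 ctr [296.01 200.78] TL.. [290.4 196.7] [300.8 196. ] [291.2 202.8] [301.3 202.2] ridge end [295.  191.5]
35 ctr [296.84 200.7 ] TL.. [291.2 197. ] [301.5 195.6] [291.9 203.2] [302.  201.8] ridge end [295.9 191.4]
40 ctr [297.65 200.56] TL.. [291.9 197.3] [302.1 195.1] [292.7 203.4] [302.6 201.3] ridge end [296.7 191.2]
```

```bash
python3 - <<'E'
from meas import *
n='scene'
g=np.load('pics/scene2.npz')['p'].mean(2)
c=np.array([.5873,-.0159,0]); a=np.radians(32.6); e=np.array([np.cos(a),np.sin(a),0])
print('jar front base',proj(n,c+.028*e+[0,0,.006]),'stage front z6,z0',proj(n,c+.045*e+[0,0,.006]),proj(n,c+.045*e))
print(g[203:222,295:300].mean(1).astype(int))
cr=np.array([-np.sin(a),np.cos(a),0]); print('stage L/R',proj(n,c+.045*cr+[0,0,.006]),proj(n,c-.045*cr+[0,0,.006]))
print(g[198,270:320].astype(int))
# edge contour of stage (grey 80..105 plus darker) in current image
p=up(np.load('pics/scene2.npz')['p']); G=cv2.GaussianBlur(p,(5,5),0).mean(2)
st=comp((G<106).astype(np.uint8),(297*4,200*4)); cc=c2p(cont(st)); P=plane(n,cc[:,0],cc[:,1],.004); 
k=(cc[:,1]>196); print('stage fit',circ_it(P[k],(.588,-.015),.045,.0025))
# jar lower outline fit at z=.006
bd=(G<66).astype(np.uint8); bd=comp(bd,(297*4,200*4)); cc=c2p(cont(bd)); P=plane(n,cc[:,0],cc[:,1],.006); k=(cc[:,1]>204)
print('jar base fit',circ_it(P[k],(.588,-.015),.028,.002))
E
```

```text
jar front base [297.24424533 208.53121925] stage front z6,z0 [297.74772995 213.42597849] [297.84607141 214.37712722]
[ 52  40  45  41  41  51  76  88  90  89  81  95 118 118 118 118 118 119
 121]
stage L/R [311.06174419 199.08509732] [281.74850573 202.1037921 ]
[120 124 125 122 123 122 122 119 120 124 120 118 100  75  80  87  72  68
  64  59  57  63  86  77  48  54  60  59  55  56  59  53  58  43  38  43
  67  91  93  91  96 113 123 121 122 122 122 121 124 125]
stage fit (array([ 0.588, -0.015,  0.045]), 0, 345, array([0, 0, 0, 0, 0, 0, 0, 0, 0, 0, 0, 0]))
jar base fit (array([ 0.588, -0.015,  0.028]), 0, 25, array([0, 0, 0, 0, 0, 0, 0, 0, 0, 0, 0, 0]))
```

The label now faces the scene camera at about (297,201). It is centred on the jar outline (288.4 to 305.5 px) to within about 0.4 px, so its bearing is about 35° and label bearing = tool yaw - 40°, which agrees with the ridge estimate. The jar is within 1 mm of the stage's middle. Target yaw is about 169°.

Emit:
step_arm --steps '[{"x": 0, "y": 0, "z": 0, "ax": 0, "ay": 0, "az": -7, "claw": 0.05}, {"x": 0, "y": 0, "z": 0, "ax": 0, "ay": 0, "az": -7, "claw": 0.05}, {"x": 0, "y": 0, "z": 0, "ax": 0, "ay": 0, "az": -7, "claw": 0.05}, {"x": 0, "y": 0, "z": 0, "ax": 0, "ay": 0, "az": -7, "claw": 0.05}, {"x": 0, "y": 0, "z": 0, "ax": 0, "ay": 0, "az": -7, "claw": 0.05}]'

```text
time_s: 7.08
ee_pos: [0.587, -0.0154, 0.0626]
eef_rot: [3.137, -0.001, 1.917]
force: [-0.3, 1.0, 1.0]
grip_width: 0.0558
```

Emit:
step_arm --steps '[{"x": 0, "y": 0, "z": 0, "ax": 0, "ay": 0, "az": -7, "claw": 0.05}, {"x": 0, "y": 0, "z": 0, "ax": 0, "ay": 0, "az": -7, "claw": 0.05}, {"x": 0, "y": 0, "z": 0, "ax": 0, "ay": 0, "az": -7, "claw": 0.05}, {"x": 0, "y": 0, "z": 0, "ax": 0, "ay": 0, "az": -7, "claw": 0.05}, {"x": 0, "y": 0, "z": 0, "ax": 0, "ay": 0, "az": -7, "claw": 0.05}]'

```text
time_s: 7.5
ee_pos: [0.5861, -0.0149, 0.0626]
eef_rot: [3.138, -0.0, 2.539]
force: [-2.1, 1.0, 1.3]
grip_width: 0.0555
```

```bash
python3 go.py .5868 -.0165 .062 169.3
```

```text
t 7.5 pos [ 0.5861 -0.0149  0.0626] rot [ 1.7981e+02 -3.0000e-02  1.4550e+02] w 0.0555 F [-2.1  1.   1.3]
shift mm [-1.5 -0.9  0.6] turn deg [ 1.90e-01  1.00e-02 -2.38e+01]
```

Emit:
step_arm --steps '[{"x": 0, "y": 0, "z": 0, "ax": 0, "ay": 0, "az": -7, "claw": 0.05}, {"x": 0, "y": 0, "z": 0, "ax": 0, "ay": 0, "az": -7, "claw": 0.05}, {"x": 0, "y": 0, "z": 0, "ax": 0, "ay": 0, "az": -7, "claw": 0.05}, {"x": 0, "y": 0, "z": 0, "ax": 0, "ay": 0, "az": -2.5, "claw": 0.05}, {"x": 0, "y": 0, "z": 0, "ax": 0, "ay": 0, "az": 0, "claw": 0.05}]'

```text
time_s: 7.92
ee_pos: [0.5851, -0.0152, 0.0626]
eef_rot: [3.139, -0.002, 2.959]
force: [-0.2, 0.6, -0.5]
grip_width: 0.0559
```

```bash
python3 go.py .5868 -.0165 .062 169.3
```

```text
t 7.92 pos [ 0.5851 -0.0152  0.0626] rot [ 1.7988e+02 -1.1000e-01  1.6955e+02] w 0.0559 F [-0.2  0.6 -0.5]
shift mm [-2.  -1.   0.6] turn deg [ 0.12 -0.11  0.25]
```

Emit:
step_arm --steps '[{"x": -0.002, "y": -0.001, "z": 0, "ax": 0, "ay": 0, "az": 0, "claw": 0.05}, {"x": 0, "y": 0, "z": 0, "ax": 0, "ay": 0, "az": 0, "claw": 0.05}]'

```text
time_s: 8.08
ee_pos: [0.587, -0.0165, 0.0626]
eef_rot: [3.139, -0.002, 2.952]
force: [0.6, -1.3, 0.8]
grip_width: 0.0558
```

```bash
python3 go.py .5868 -.0165 .062 169.3
```

```text
t 8.08 pos [ 0.587  -0.0165  0.0626] rot [ 1.7987e+02 -1.1000e-01  1.6913e+02] w 0.0558 F [ 0.6 -1.3  0.8]
shift mm [ 0.2 -0.   0.6] turn deg [ 0.13 -0.11 -0.17]
```

Good. Open, rise, and take a look from both cameras (the top view will need the arm moved off).

Emit:
step_arm --steps '[{"x": 0, "y": 0, "z": 0, "ax": 0, "ay": 0, "az": 0, "claw": 0.085}, {"x": 0, "y": 0, "z": 0, "ax": 0, "ay": 0, "az": 0, "claw": 0.085}, {"x": 0, "y": 0, "z": 0, "ax": 0, "ay": 0, "az": 0, "claw": 0.085}, {"x": 0, "y": 0, "z": -0.03, "ax": 0, "ay": 0, "az": 0, "claw": 0.085}, {"x": 0, "y": 0, "z": -0.04, "ax": 0, "ay": 0, "az": 0, "claw": 0.085}]'

```text
time_s: 8.5
ee_pos: [0.5839, -0.0167, 0.1265]
eef_rot: [3.141, -0.014, 2.944]
force: [-0.7, -0.2, -0.2]
grip_width: 0.0836
```

Emit:
step_arm --steps '[{"x": 0, "y": 0, "z": -0.04, "ax": 0, "ay": 0, "az": 0, "claw": 0.085}, {"x": 0, "y": 0, "z": -0.02, "ax": 0, "ay": 0, "az": 7, "claw": 0.085}, {"x": 0, "y": 0, "z": 0, "ax": 0, "ay": 0, "az": 7, "claw": 0.085}, {"x": 0, "y": 0, "z": 0, "ax": 0, "ay": 0, "az": 7, "claw": 0.085}, {"x": 0, "y": 0, "z": 0, "ax": 0, "ay": 0, "az": 7, "claw": 0.085}]'

```text
time_s: 8.92
ee_pos: [0.5869, -0.0172, 0.199]
eef_rot: [3.141, -0.003, 2.443]
force: [-0.2, -0.0, -0.1]
grip_width: 0.0849
```

```bash
python3 go.py .4651 .1324 .16 72.8; python3 - <<'E'
from h import *
n='scene'
p,d=vision.camera(n); np.savez(f'pics/{n}3.npz',p=p,d=d)
u,v=map(int,proj(n,[.586,-.016,.06])); crop(p,u-40,v-30,u+40,v+30,10,f'pics/{n}3.png',2.0); print(u,v)
E
```

```text
t 8.92 pos [ 0.5869 -0.0172  0.199 ] rot [ 1.7997e+02 -1.5000e-01  1.4000e+02] w 0.0849 F [-0.2 -0.  -0.1]
shift mm [189.4  36.3  39.5] turn deg [-6.00e-02 -1.50e-01  6.72e+01]
295 191
```

View pics/scene3.png

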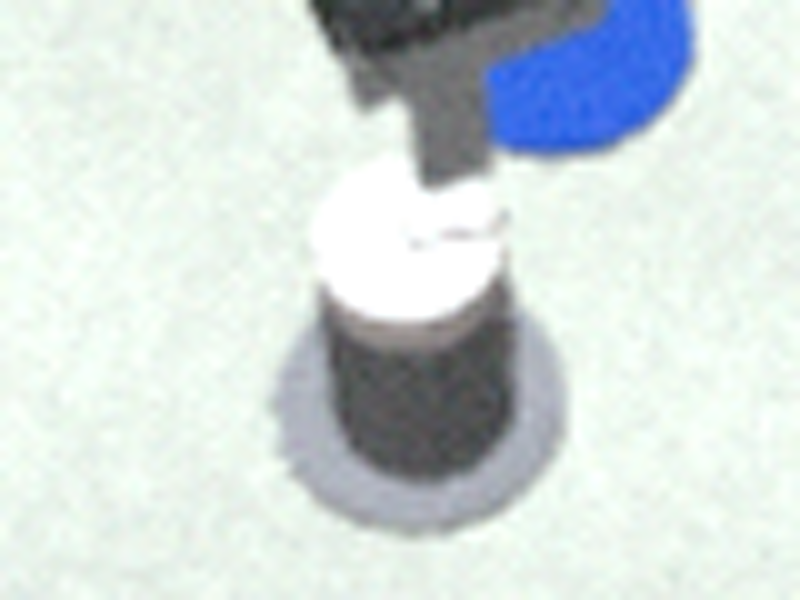

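The jar stands centred on the stage, and the ridge now points image-right from (296,185) to (305,183), towards the rig. I'll head for the tab.

Emit:
step_arm --steps '[{"x": 0.038, "y": 0.007, "z": 0, "ax": 0, "ay": 0, "az": 0, "claw": 0.06}, {"x": 0.038, "y": 0.007, "z": 0, "ax": 0, "ay": 0, "az": 0, "claw": 0.06}, {"x": 0.038, "y": 0.007, "z": 0, "ax": 0, "ay": 0, "az": 0, "claw": 0.06}, {"x": 0.038, "y": 0.007, "z": 0, "ax": 0, "ay": 0, "az": 0, "claw": 0.06}, {"x": 0.038, "y": 0.007, "z": 0, "ax": 0, "ay": 0, "az": 0, "claw": 0.06}]'

```text
time_s: 9.38
ee_pos: [0.4627, 0.1326, 0.197]
eef_rot: [-3.141, -0.003, 2.435]
force: [1.2, 1.0, 0.2]
grip_width: 0.0604
```

Emit:
step_arm --steps '[{"x": 0, "y": 0, "z": 0, "ax": 0, "ay": 0, "az": 6.7, "claw": 0.06}, {"x": 0, "y": 0, "z": 0, "ax": 0, "ay": 0, "az": 6.7, "claw": 0.06}, {"x": 0, "y": 0, "z": 0, "ax": 0, "ay": 0, "az": 6.7, "claw": 0.06}, {"x": 0, "y": 0, "z": 0, "ax": 0, "ay": 0, "az": 6.7, "claw": 0.06}, {"x": 0, "y": 0, "z": 0, "ax": 0, "ay": 0, "az": 6.7, "claw": 0.06}]'

```text
time_s: 9.8
ee_pos: [0.4575, 0.1388, 0.1975]
eef_rot: [-3.139, -0.003, 1.853]
force: [0.0, 0.0, 0.1]
grip_width: 0.0598
```

Emit:
step_arm --steps '[{"x": 0, "y": 0, "z": 0, "ax": 0, "ay": 0, "az": 6.7, "claw": 0.06}, {"x": 0, "y": 0, "z": 0, "ax": 0, "ay": 0, "az": 6.7, "claw": 0.06}, {"x": 0, "y": 0, "z": 0, "ax": 0, "ay": 0, "az": 6.7, "claw": 0.06}, {"x": 0, "y": 0, "z": 0, "ax": 0, "ay": 0, "az": 6.7, "claw": 0.06}, {"x": 0, "y": 0, "z": 0, "ax": 0, "ay": 0, "az": 0, "claw": 0.06}]'

```text
time_s: 10.22
ee_pos: [0.457, 0.1389, 0.197]
eef_rot: [-3.138, -0.001, 1.37]
force: [-0.6, 1.2, 0.4]
grip_width: 0.0599
```

```bash
python3 go.py .4651 .1324 .16 72.8; python3 - <<'E'
from h import *
for n in ['scene','top']:
    p,d=vision.camera(n); np.savez(f'pics/{n}4.npz',p=p,d=d)
    u,v=map(int,proj(n,[.55,.03,.06])); crop(p,u-50,v-50,u+50,v+50,4,f'pics/{n}4.png',2.1); print(u,v)
a=cv2.imread('pics/scene4.png');b=cv2.imread('pics/top4.png'); cv2.imwrite('pics/both4.png',np.hstack([a,b]))
E
```

```text
t 10.22 pos [0.457  0.1389 0.197 ] rot [-1.7979e+02 -7.0000e-02  7.8470e+01] w 0.0599 F [-0.6  1.2  0.4]
shift mm [-4.8  9.3 37. ] turn deg [-0.22 -0.06  5.67]
314 187
334 206
```

View pics/both4.png

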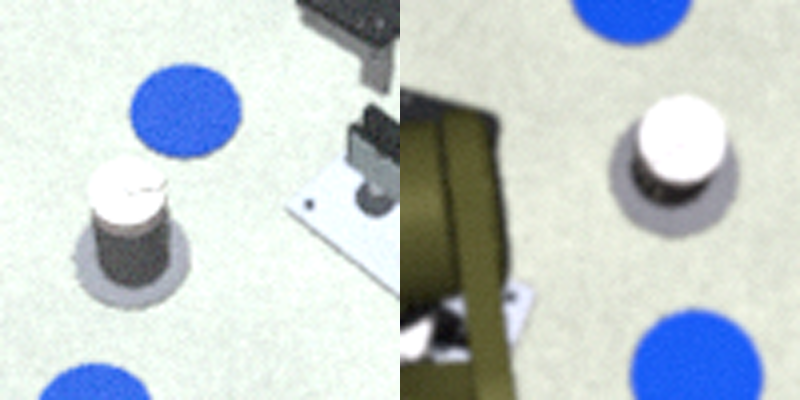

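```bash
python3 - <<'E'
from meas import *
np.set_printoptions(linewidth=200)
n='scene'; g=np.load('pics/scene4.npz')['p'].mean(2)
print('scene cols 292..308'); 
for v in range(178,192): print(v,g[v,290:309].astype(int))
p=np.load('pics/top4.npz')['p']; g2=p.mean(2)
print('top cols 338..358')
for v in range(186,208): print(v,g2[v,336:366].astype(int))
crop(p,330,170,378,222,14,'pics/top4z.png',2.1)
c=np.array([.587,-.0165,0])
for n in ['scene','top']:
  for b in [115,122,129,136,143]:
    a=np.radians(b);e=np.array([np.cos(a),np.sin(a),0]);t=np.array([-e[1],e[0],0])
    f=lambda r,s,z:proj(n,c+r*e+s*t+[0,0,z]).round(2).tolist()
    if n=='scene': print(b,'ridge top ctr/tip',f(0,0,.107),f(.028,0,.107),'near foot',f(0,-.003,.102),f(.028,-.003,.102))
    else: print(b,'label ctr',f(.028,0,.053),'top,bot',f(.028,0,.071),f(.028,0,.035),'ridge',f(0,0,.107),f(.028,0,.107))
E
```

```text
scene cols 292..308
178 [129 133 137 141 138 138 139 140 141 138 133 126 119 119 118 119 118 119 117]
179 [138 141 140 138 137 138 140 139 138 140 140 137 129 120 118 118 121 117 120]
180 [139 139 140 140 138 140 137 138 140 137 138 139 138 130 121 117 120 119 118]
181 [139 139 140 140 140 140 139 139 135 131 136 139 138 133 124 116 116 118 119]
182 [140 138 138 137 137 135 138 139 133 124 130 141 138 136 118 101 116 116 116]
183 [138 138 141 140 128 125 140 141 134 128 124 121 127 122 103 107 120 118 120]
184 [140 139 138 140 132 118 124 127 121 110 104 102 115 110 110 118 115 120 118]
185 [138 136 139 140 139 128 110 117 120 133 137 139 141 137 129 110 116 119 120]
186 [141 137 137 139 136 138 137 139 139 138 137 137 137 137 123  97 115 117 118]
187 [140 141 138 137 138 139 138 138 138 138 135 137 141 140 116  93 121 119 116]
188 [137 138 140 140 140 138 139 137 139 138 139 140 138 127  93  83 112 116 115]
189 [139 137 140 139 139 137 141 137 141 140 138 140 132 103  61  70  97 118 117]
190 [137 138 140 138 136 141 139 142 140 140 135 130 107  71  58  58  91 118 121]
191 [125 132 1
[... 3125 characters left out ...]
ear foot [294.89, 184.58] [304.07, 181.74]
143 ridge top ctr/tip [294.47, 182.83] [303.22, 179.08] near foot [295.01, 184.54] [303.74, 180.79]
115 label ctr [342.63, 197.95] top,bot [343.03, 196.54] [342.25, 199.3] ridge [354.23, 189.78] [343.87, 193.6]
122 label ctr [343.17, 199.1] top,bot [343.58, 197.72] [342.78, 200.44] ridge [354.23, 189.78] [344.44, 194.81]
129 label ctr [343.86, 200.19] top,bot [344.28, 198.82] [343.45, 201.51] ridge [354.23, 189.78] [345.16, 195.95]
136 label ctr [344.67, 201.19] top,bot [345.1, 199.84] [344.25, 202.5] ridge [354.23, 189.78] [346.02, 197.0]
143 label ctr [345.6, 202.09] top,bot [346.05, 200.75] [345.16, 203.38] ridge [354.23, 189.78] [346.99, 197.94]
```

View pics/top4z.png

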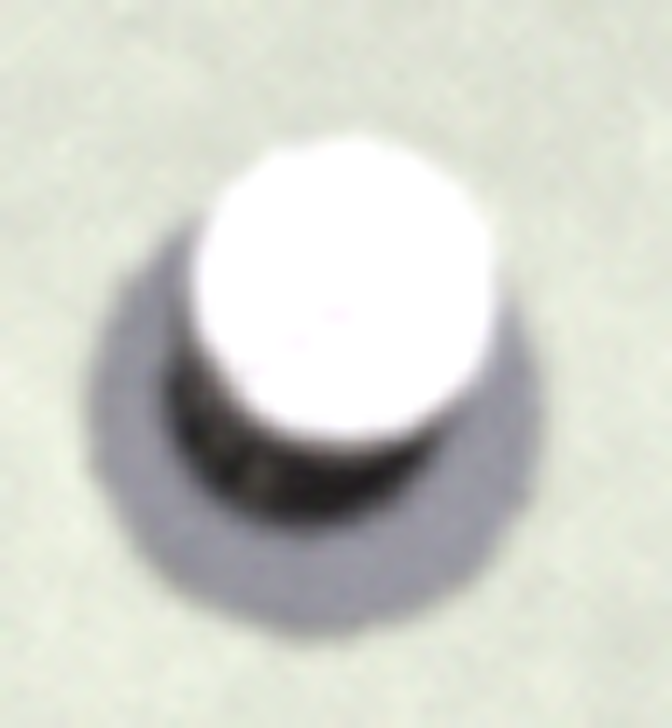

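The ridge lies at about 129° in both views (top slope 34° against 34.2° predicted, scene slope -0.19 against -0.20), so the label faces the mirror. Next I'll cross-check the swivel axis position using the tab.

```bash
python3 - <<'E'
from meas import *
np.set_printoptions(linewidth=220)
p=np.load('pics/top0.npz')['p']; g=p.mean(2); print(np.arange(278,308))
for v in range(225,248): print(v,g[v,278:308].astype(int))
print(plane('top',np.array(332/8-.5+251),np.array(250/8-.5+203),.124))
yd=np.array([np.cos(np.radians(72.8)),np.sin(np.radians(72.8)),0]); xd=np.array([yd[1],-yd[0],0])
o=np.array([.4651,.1324,0])
for n in ['top','scene']:
    f=lambda a,b,z: proj(n,o+a*xd+b*yd+[0,0,z]).round(1).tolist()
    print(n,'tab top corners',[f(a,b,.124) for a,b in [(.006,.017),(.006,-.017),(-.006,-.017),(-.006,.017)]],'mirror top ends',f(0,.034,.08),f(0,-.034,.08))
    print('cam front',f(0,.14,.053),'plate corners',[f(a,b,.012) for a,b in [(.05,-.05),(-.05,-.05),(.05,.225),(-.05,.225)]])
E
```

```text
[278 279 280 281 282 283 284 285 286 287 288 289 290 291 292 293 294 295 296 297 298 299 300 301 302 303 304 305 306 307]
225 [104 104 103 102 102 101 101 100 102 101 102 102 102 103 103 101 104 102 103 104 102 104 105 104 103 104 104 105 103 102]
226 [105 103 104 105 103 102 102 102 102 102 101 103 103 102 104 105 103 102 103 102 104 102 102 105 104 105 106 105 104 106]
227 [105 105 105 106 105 102 105 103 100 100 101 101 103 103 104 103 104 103 103 102 103 103 104 103 105 104 105 104 105 106]
228 [103 104 103 104 105 105 104  99  94  90  95  97 100 100 103 101 102 104 104 103 103 102 102 103 102 104 104 105 104 104]
229 [104 103 100 103 104 104 102  88  73  67  76  82  90  95 100 102 104 102 105 104 104 104 103 104 105 103 104 103 104 104]
230 [104 101  97  97  99 102  94  72  43  36  42  50  64  78  89  97  99 101 103 103 104 104 104 103 106 105 104 105 104 103]
231 [104  94  78  77  83  88  82  55  28  17  19  24  32  47  63  75  82  88  96 101 102 104 105 104 104 103 106 105 105 104]
232 [ 96  78  50  45  51  60  59  37  20  11  12  12  15  23  32  42  51  63  77  90  97 102 104
[... 1726 characters left out ...]
06 105 107 105 103 105 105 104 107 107 104 100  96  98 103 103 104]
247 [105 106 108 106 106 106 106 107 107 104 104 104 106 104 106 106 105 106 105 106 106 105 105 105 105 107 105 105 105 105]
[0.46248445 0.12836199 0.124     ]
top tab top corners [[284.9, 227.7], [297.9, 232.8], [296.0, 237.4], [283.0, 232.3]] mirror top ends [279.2, 229.7] [304.1, 239.6]
cam front [242.8, 216.1] plate corners [[317.4, 227.1], [303.5, 262.0], [224.6, 190.5], [209.3, 224.1]]
scene tab top corners [[362.4, 171.1], [353.5, 164.5], [356.2, 162.0], [365.1, 168.6]] mirror top ends [367.1, 181.4] [349.8, 168.4]
cam front [394.1, 207.3] plate corners [[334.3, 187.6], [355.6, 167.9], [404.5, 242.8], [425.5, 220.4]]
```

Emit:
step_arm --steps '[{"x": -0.005, "y": 0.0095, "z": 0, "ax": -0.2, "ay": 0, "az": 5.5, "claw": 0.06}, {"x": 0, "y": 0, "z": 0, "ax": 0, "ay": 0, "az": 0, "claw": 0.06}]'

```text
time_s: 10.48
ee_pos: [0.4655, 0.1321, 0.197]
eef_rot: [-3.141, -0.001, 1.291]
force: [0.5, 0.6, 0.4]
grip_width: 0.0598
```

```bash
python3 go.py .465 .132 .091 72.8
```

```text
t 10.48 pos [0.4655 0.1321 0.197 ] rot [-1.7999e+02 -6.0000e-02  7.3960e+01] w 0.0598 F [0.5 0.6 0.4]
shift mm [ -0.4  -0.4 106. ] turn deg [-0.01 -0.06  1.16]
```

Emit:
step_arm --steps '[{"x": 0, "y": 0, "z": 0.03, "ax": 0, "ay": 0, "az": 1.2, "claw": 0.06}, {"x": 0, "y": 0, "z": 0.03, "ax": 0, "ay": 0, "az": 0, "claw": 0.06}, {"x": 0, "y": 0, "z": 0.02, "ax": 0, "ay": 0, "az": 0, "claw": 0.06}, {"x": 0, "y": 0, "z": 0.015, "ax": 0, "ay": 0, "az": 0, "claw": 0.06}, {"x": 0, "y": 0, "z": 0, "ax": 0, "ay": 0, "az": 0, "claw": 0.06}]'

```text
time_s: 10.9
ee_pos: [0.4655, 0.1329, 0.0997]
eef_rot: [3.139, -0.003, 1.301]
force: [-0.6, 0.2, -1.2]
grip_width: 0.0595
```

```bash
python3 go.py .465 .132 .091 72.8; python3 - <<'E'
from h import *
n='scene'
p,d=vision.camera(n); np.savez(f'pics/{n}5.npz',p=p,d=d)
u,v=map(int,proj(n,[.465,.132,.1])); crop(p,u-40,v-30,u+40,v+30,8,f'pics/{n}5.png',2.2); print(u,v)
E
```

```text
t 10.9 pos [0.4655 0.1329 0.0997] rot [ 1.7985e+02 -1.7000e-01  7.4550e+01] w 0.0595 F [-0.6  0.2 -1.2]
shift mm [-1.  -0.3  8.7] turn deg [ 0.15 -0.17  1.75]
358 171
```

View pics/scene5.png

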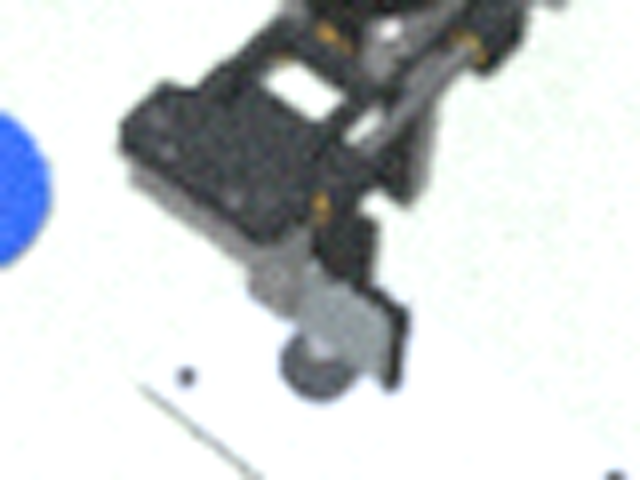

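The fingers straddle the tab, one at (352,175) and the other behind it at (369,163). I'll lower a little and close.

Emit:
step_arm --steps '[{"x": -0.001, "y": 0, "z": 0.008, "ax": 0, "ay": 0, "az": 1.8, "claw": 0.06}, {"x": 0, "y": 0, "z": 0, "ax": 0, "ay": 0, "az": 0, "claw": 0.03}, {"x": 0, "y": 0, "z": 0, "ax": 0, "ay": 0, "az": 0, "claw": 0.02}, {"x": 0, "y": 0, "z": 0, "ax": 0, "ay": 0, "az": 0, "claw": 0.02}, {"x": 0, "y": 0, "z": 0, "ax": 0, "ay": 0, "az": 0, "claw": 0.02}]' --grip_force 5

```text
time_s: 11.37
ee_pos: [0.4674, 0.1326, 0.0964]
eef_rot: [3.133, -0.006, 1.274]
force: [0.3, 0.4, -0.7]
grip_width: 0.0367
```

```bash
python3 go.py .465 .132 .091 72.8
```

```text
t 11.37 pos [0.4674 0.1326 0.0964] rot [179.52  -0.36  72.99] w 0.0367 F [ 0.3  0.4 -0.7]
shift mm [-1.3 -2.1  5.3] turn deg [ 0.48 -0.36  0.19]
```

Emit:
step_arm --steps '[{"x": -0.001, "y": -0.002, "z": 0.005, "ax": 0.5, "ay": -0.4, "az": 0, "claw": 0.025}, {"x": 0, "y": 0, "z": 0, "ax": 0, "ay": 0, "az": 0, "claw": 0.02}]'

```text
time_s: 11.53
ee_pos: [0.4655, 0.1323, 0.0919]
eef_rot: [3.141, 0.0, 1.275]
force: [-0.3, -0.1, -0.3]
grip_width: 0.0237
```

```bash
python3 go.py .465 .132 .091 72.8
```

```text
t 11.53 pos [0.4655 0.1323 0.0919] rot [1.7997e+02 3.0000e-02 7.3020e+01] w 0.0237 F [-0.3 -0.1 -0.3]
shift mm [-0.5 -0.4  0.9] turn deg [0.03 0.03 0.22]
```

Emit:
step_arm --steps '[{"x": 0, "y": 0, "z": 0, "ax": 0, "ay": 0, "az": 0.2, "claw": 0.005}, {"x": 0, "y": 0, "z": 0, "ax": 0, "ay": 0, "az": 0, "claw": 0.005}, {"x": 0, "y": 0, "z": 0, "ax": 0, "ay": 0, "az": 0, "claw": 0.005}]'

```text
time_s: 11.78
ee_pos: [0.4643, 0.1327, 0.0918]
eef_rot: [-3.139, 0.001, 1.271]
force: [-1.2, -0.8, 2.3]
grip_width: 0.012
```

```bash
python3 go.py .465 .132 .091 72.8; python3 -c "
from h import *
print(ctrl.get_obs()['moment'])"
```

```text
t 11.78 pos [0.4643 0.1327 0.0918] rot [-1.7984e+02  6.0000e-02  7.2820e+01] w 0.012 F [-1.2 -0.8  2.3]
shift mm [-0.5  0.8  0.8] turn deg [-0.16  0.06  0.02]
[-0.07586563  0.13929272  0.03794705]
```

The pads closed flat on the 12 mm tab (width 12.0 mm), within 1 mm of the expected axis. I'll firm up the grip and swing about 28.4°.

Emit:
step_arm --steps '[{"x": 0, "y": 0, "z": 0, "ax": 0, "ay": 0, "az": 0, "claw": 0.005}, {"x": 0, "y": 0, "z": 0, "ax": 0, "ay": 0, "az": -4, "claw": 0.005}, {"x": 0, "y": 0, "z": 0, "ax": 0, "ay": 0, "az": -5, "claw": 0.005}, {"x": 0, "y": 0, "z": 0, "ax": 0, "ay": 0, "az": -5, "claw": 0.005}]' --grip_force 30

```text
time_s: 12.12
ee_pos: [0.4638, 0.1328, 0.0919]
eef_rot: [-3.138, 0.0, 1.521]
force: [-4.5, 1.3, 1.8]
grip_width: 0.0118
```

```bash
python3 go.py .4643 .1325 .091 101.2; python3 -c "
from h import *
print(ctrl.get_obs()['moment'])"
```

```text
t 12.12 pos [0.4638 0.1328 0.0919] rot [-1.7978e+02  2.0000e-02  8.7130e+01] w 0.0118 F [-4.5  1.3  1.8]
shift mm [-0.3  0.5  0.8] turn deg [ -0.22  -0.   -14.07]
[-0.0734861   0.20512261 -0.09430833]
```

Emit:
step_arm --steps '[{"x": 0, "y": 0, "z": 0, "ax": 0, "ay": 0, "az": -5, "claw": 0.005}, {"x": 0, "y": 0, "z": 0, "ax": 0, "ay": 0, "az": -5, "claw": 0.005}, {"x": 0, "y": 0, "z": 0, "ax": 0, "ay": 0, "az": -4, "claw": 0.005}, {"x": 0, "y": 0, "z": 0, "ax": 0, "ay": 0, "az": 0, "claw": 0.005}]'

```text
time_s: 12.45
ee_pos: [0.4632, 0.1327, 0.0919]
eef_rot: [-3.136, -0.001, 1.782]
force: [-1.2, -0.4, 0.1]
grip_width: 0.0116
```

```bash
python3 go.py .4643 .1325 .091 101.2; python3 -c "
from h import *
print(ctrl.get_obs()['moment'])"
```

```text
t 12.45 pos [0.4632 0.1327 0.0919] rot [-1.7971e+02 -4.0000e-02  1.0210e+02] w 0.0116 F [-1.2 -0.4  0.1]
shift mm [-0.5  1.1  0.8] turn deg [-0.29 -0.04  0.9 ]
[ 0.03582781 -0.3140927  -0.08726815]
```

Emit:
step_arm --steps '[{"x": 0, "y": 0, "z": 0, "ax": 0, "ay": 0, "az": 0.8, "claw": 0.005}, {"x": 0, "y": 0, "z": 0, "ax": 0, "ay": 0, "az": 0, "claw": 0.005}, {"x": 0, "y": 0, "z": 0, "ax": 0, "ay": 0, "az": 0, "claw": 0.005}]'

```text
time_s: 12.7
ee_pos: [0.4633, 0.1328, 0.0918]
eef_rot: [-3.137, -0.001, 1.76]
force: [-2.6, -0.4, 0.6]
grip_width: 0.0116
```

```bash
python3 go.py .4643 .1325 .091 101.3; python3 - <<'E'
from h import *
print(ctrl.get_obs()['moment'], ctrl.get_obs()['joint_vel'].round(3))
n='scene'
p,d=vision.camera(n); np.savez(f'pics/{n}6.npz',p=p,d=d)
u,v=map(int,proj(n,[.5,.07,.05])); crop(p,u-50,v-38,u+50,v+38,8,f'pics/{n}6.png',2.0); print(u,v)
yd=np.array([np.cos(np.radians(72.8)),np.sin(np.radians(72.8)),0]); o=np.array([.464,.132,0])
for A in [8,11.3,14]:
    a=np.radians(A); n_=np.array([np.cos(a),np.sin(a),0]); t=np.array([-n_[1],n_[0],0])
    print(A,[proj('scene',o+s*t+[0,0,z]).round(1).tolist() for s in (-.034,.034) for z in (.028,.08)])
E
python3 go.py .4643 .1325 .091 101.3
```

```text
t 12.7 pos [0.4633 0.1328 0.0918] rot [-1.7973e+02 -4.0000e-02  1.0084e+02] w 0.0116 F [-2.6 -0.4  0.6]
shift mm [-0.5  1.   0.8] turn deg [-0.27 -0.04 -0.46]
[ 0.00709916 -0.22463017 -0.05501392] [ 0.001 -0.     0.001 -0.001 -0.001  0.034]
334 181
8 [[346.8, 181.0], [347.5, 171.6], [368.2, 186.7], [369.5, 177.4]]
11.3 [[346.6, 181.5], [347.3, 172.1], [368.3, 186.2], [369.7, 176.9]]
14 [[346.5, 181.9], [347.2, 172.6], [368.4, 185.7], [369.8, 176.5]]
t 12.75 pos [0.4633 0.1328 0.0918] rot [-1.7973e+02 -4.0000e-02  1.0085e+02] w 0.0117 F [-2.3  0.5  1. ]
shift mm [-0.5  1.   0.8] turn deg [-0.27 -0.04 -0.45]
```

View pics/scene6.png

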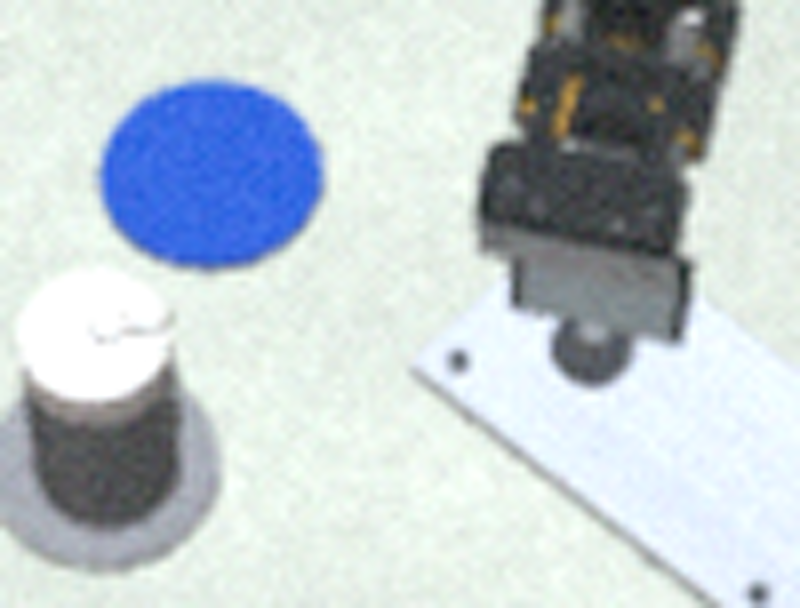

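Emit:
step_arm --steps '[{"x": 0, "y": 0, "z": 0, "ax": 0, "ay": 0, "az": -0.4, "claw": 0.005}, {"x": 0, "y": 0, "z": 0, "ax": 0, "ay": 0, "az": 0, "claw": 0.005}]'

```text
time_s: 12.92
ee_pos: [0.4632, 0.1328, 0.0918]
eef_rot: [-3.137, -0.001, 1.766]
force: [-3.2, 0.3, 0.7]
grip_width: 0.0117
```

```bash
python3 go.py .464 .132 .091 101.3; python3 - <<'E'
from h import *
g=np.load('pics/scene6.npz')
# final jar / bystander check with both views
for n in ['scene','top']:
    p,d=vision.camera(n); np.savez(f'pics/{n}7.npz',p=p,d=d); cv2.imwrite(f'pics/{n}7.png',np.clip(p[:,:,::-1]*1.8,0,255).astype(np.uint8))
    q=np.load(f'pics/{n}0.npz')['p']; D=cv2.absdiff(cv2.GaussianBlur(p,(5,5),0),cv2.GaussianBlur(q,(5,5),0)).max(2)
    for nm,(u,v,h) in ({'beaker':(187,168,16),'bottle':(228,137,18),'cal':(467,262,30)} if n=='scene' else {'beaker':(485,180,18),'bottle':(467,235,18),'cal':(160,195,32)}).items():
        print(n,nm,'diff vs start',D[v-h:v+h,u-h:u+h].max())
E
python3 go.py .464 .132 .091 101.3
```

```text
t 12.92 pos [0.4632 0.1328 0.0918] rot [-1.7972e+02 -4.0000e-02  1.0119e+02] w 0.0117 F [-3.2  0.3  0.7]
shift mm [-0.9  0.6  0.8] turn deg [-0.28 -0.04 -0.11]
scene beaker diff vs start 5
scene bottle diff vs start 4
scene cal diff vs start 5
top beaker diff vs start 12
top bottle diff vs start 12
top cal diff vs start 12
t 13.02 pos [0.4632 0.1328 0.0918] rot [-1.7972e+02 -4.0000e-02  1.0118e+02] w 0.0112 F [-1.7  0.5  0.8]
shift mm [-0.9  0.6  0.8] turn deg [-0.28 -0.04 -0.12]
```

View pics/scene7.png

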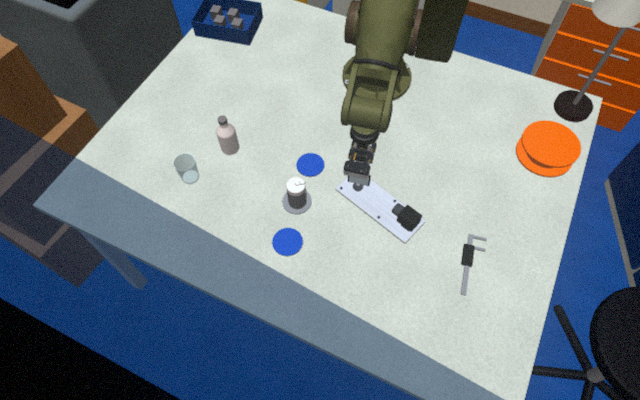

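The final view shows the jar upright on the steel stage (297,195), the gripper holding the tab (357,172), and the bystanders where they were. Handing in.

```bash
python3 - <<'E'
from h import *
print(ticket.hand_in())
E
```

```text
the job is handed in; nothing more can be done
None
```

I turned the jar so its label faces the mirror and left it in the middle of the steel stage. I then swung the mirror about 28.4° (0.495 rad), and the gripper is holding it there by the tab with 30 N. The job was handed in at about 13 s, and it reported no verdict.

**Jar:**
- The lid ridge, which marks the label side, points to about 129° in both camera views; the mirror is at 129.3°. That reading is good to about 3°.
- The jar stands within about 1 mm of the stage's middle.

**Mirror:**
- The gripper stands at 101.2° and held steady; my target was 101.3°.
- The slope of the mirror's lower edge in the picture, taken just before a last 0.4° adjustment, matched the target angle.
- The measured wrist force was about 3 N while holding.

**Bystanders:** The beaker, bottle and caliper showed no visible change from the start pictures.

**What disagreed or could not be checked:**
- The two cameras differed by about 3–5 mm in absolute position. I settled this using the gripper's known position on the jar and the tab.
- The swivel axis position is still only good to about 1–2 mm, so the line of sight could miss the label's centre by about 4 mm.
- I had no way to see the rig camera's own picture, so the reflected view itself is unconfirmed.

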